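# Change the filter behind the lift-off door of a fume extractor

### The job

Change the filter in the fume extractor: pinch the two sprung hinge pins of its sloping louvred door together by their finger tabs, lift the door off and lay it flat on the brown kraft sheet. Pull the spent filter out of the bay and put it in the grey tray, then push the new filter fully home in the bay and drop the door back in its place, with both pins sprung fully out into their knuckles. Leave the other things on the bench where they are.

Things in the scene. Friction and masses are not known exactly. Their poses are not given: they have to be found in the camera images.
- hinge_seat (a point): point on the extractor's sloping face where the hung door's origin lies (play 1 to 2 mm), axes parallel: x up the slope (away from the robot), y left along the hinge, z square out of the face, 30 degrees from vertical, leaning to the robot. Knuckles either side, inner faces at y = 88 and -88 mm, 16 mm thick, 28 mm long (x), 24 mm high, with a 14 x 14 mm hole, centre 10 mm above the face
- extractor: grey sheet-metal bench fume extractor, fixed, 270 mm deep, 230 wide, 190 high; origin under the case, 121 mm behind its front face, x away from the robot. Its front is a face sloping 30 degrees, low side to the robot; a ledge 10 mm high on it, with its upper side at x = -151.5 mm from hinge_seat, stops the door's lower edge. Above the slope (x over 30 mm) the flat top is 8 mm higher
- bay_floor (a point): centre of the floor of the filter bay, a well sunk square into the sloping face and hidden by the door: 86 mm (x) by 106 mm (y), 80 mm deep from face to floor. Axes as hinge_seat, from which it lies at x = -83, y = 0, z = -80 mm. A filter that is home stands on this floor, axes parallel (or turned half round)
- door: louvred aluminium door, 150 (x) x 170 (y) x 5 mm thick, 400 g, hung over the bay at the start. Origin on its underside, mid hinge edge: the panel reaches from x = -150 mm (lower edge) to 0, z out of its front. Hinge pins along y at x = 0, z = 10 mm, 8 mm thick with round ends at y = 97 and -97 mm, drawn: 85 and -85. Place it with the pins drawn; let go, they spring out
- tabs (a point): on the door, midway between its two finger tabs, 42 mm from the hinge edge, 29 mm above the underside; axes as the door's. Tabs: upright steel, 24 mm wide (x), 5 mm thick, from 8 to 44 mm above the underside, outer faces 62 mm apart (y), 38 mm when pinched to their stops against a black housing. Pinching them along y draws both pins; the door balances about 17 mm down-slope of here
- door_mid (a point): middle of the underside of the door panel, 75 mm from the hinge edge; axes as the door's
- pin_left (a joint): draw of the hinge pin on the door's +y side, m: 0 sprung fully out, 0.012 fully drawn by its tab towards the middle; spring 5 N at 0, 9 N when fully drawn
- pin_right (a joint): the same for the pin on the door's -y side
- spent_filter: black filter cassette 80 x 100 x 42 mm (x, y, z), 220 g, grey, dirty pleats on top. Rigid pull bar over the middle of the top: 56 mm long (x), 10 mm thick (y), 62 to 74 mm above the underside, on a post at each end. Origin: centre of the underside, z out of the top. At the start it sits in the bay, bar along the slope, its top 6 mm below the face
- new_filter: black filter cassette 80 x 100 x 42 mm (x, y, z), 180 g, clean white pleats on top. Rigid pull bar over the middle of the top: 56 mm long (x), 10 mm thick (y), 62 to 74 mm above the underside, on a post at each end. Origin: centre of the underside, z out of the top. At the start it stands upright on the bench
- kraft_sheet: brown kraft card lying on the bench, 200 (x) x 250 (y) x 2 mm, free of things, where the door is laid. Fixed; origin: centre of its underside
- waste_tray: grey open plastic tray for used filters, 200 (x) x 170 (y) x 45 mm high, walls and floor 4 mm. Fixed; origin: centre of its underside. Tray and kraft sheet lie on opposite sides of the extractor, either way round
- ink_tub: bystander: white plastic ink tub, 84 mm wide, 85 mm high, origin under its centre
- ink_jar: bystander: glass jar, 72 mm wide, 110 mm high, origin under its centre
- squeegee: bystander: wooden squeegee lying flat, 200 mm long (y), 90 mm wide, 22 mm high, origin under the outer edge of its wooden grip
- palette_knife: bystander: palette knife lying on the bench
- brush: bystander: brush lying on the bench
- tape_roll: bystander: roll of paper tape lying flat, 100 mm wide, 25 mm high, origin under its centre
- hinge_clamp: bystander: steel screen-hinge clamp with a thumb screw, 78 mm high, origin under its foot plate
- mix_cup: bystander: clear plastic cup, 76 mm wide, 90 mm high, origin under its centre
Not all that is in view belongs to the job. Leave any blue or pink look-alike of the new_filter alone.

How it is judged:
By the outcome, as a careful person would: the job done as asked, in the order asked, and still so for the second after the job is handed in, with the robot touching nothing.
It also fails if it takes over 72 s, if anything falls off the work surface, if the arm or the gripper's body presses on something with over 40 N, if the wrist force passes 120 N, or if a joint passes its speed limit or range.

### The arm

A 6-joint arm with a two-finger parallel gripper is mounted at the origin on the work surface. World frame = base frame: x ahead of the robot, y to its left, z up, the work surface at z = 0. Lengths are in mm, angles in rad, forces in N, time in s.
With the tool pointing down it reaches from about 350 to 975 mm from the base axis. Payload 7.1 kg.
Tool frame: the origin (TCP) lies at the very end of the fingers, on their centre line; the grasp point (between the pads) lies 19 mm behind it; z points along the fingers, y is the direction in which the jaws open and shut (so a half turn about z gives the same grasp; the last joint's range is limited). The gripper opens to 88 mm and grips with 3 to 60 N. Pads are 20 mm wide; open, the fingers measure 115 mm over their backs; the gripper's body (75 mm by 178 mm) begins 61 mm behind the grasp point.
Start: joints at [-1.223, 0.423, 1.63, -0, 1.089, -0.019], TCP at [224.16, -583.401, 222.675] pointing down, gripper open.
Joint ranges: [-3, 3], [-0.9, 2.11], [0.09, 2.58], [-1.31, 4.45], [0.11, 2.69], [-2.54, 2.54]. Speed limits (rad/s): [2.39, 2.39, 3.01, 3.14, 3.14, 3.14].

### API

Orientations are given as a rotation vector (axis times angle).
In Python, from workcell import * gives the robot as it stands.
- The arm moves only by the tool play_rows, never from a script. Its argument "plan" is text: rows parted by semicolons, each of 7 numbers parted by spaces: the finger opening in cm, from 0 to 8.78, then the shift along the tool's x, y, z in cm, then the turn, a rotation vector about the tool's x, y, z in degrees. A call has 1 to 20 rows; each row shifts and turns the commanded pose from where the row before left it, along the tool's axes as they then stand; what a row does not reach is not made up. A row lasts 1/8 s, in which the tool goes at most 62.5 mm and 10.7 degrees, less where a joint would pass 70% of its speed; a pose out of reach is approached as far as the arm can. A call is refused whole if a number of a shift passes 6.25 or a number of a turn 10.7, either way. A call with a gripper value outside its range is refused whole. The fingers move at their own pace and stop on an object; the grip force is fixed at half the most. Time passes only in rows, so rows that do not move let the fingers close. It gives the time, the measured TCP pose, the force and the opening at its end, in the units of the state.
- get_obs(): the state, without advancing time (a new reading comes with each control period).
- get_image(name): name is "side" or "top"; returns a dict with "pixels" (480x640x3 uint8, red, green, blue), "range_z" (480x640 float32, mm along the optical axis (not along the pixel's ray), 0 where there is no reading), "fx", "fy", "cx", "cy" (pixels), "eye" and "attitude" of the camera in the world. Camera axes: x right, y down, z forward; pixel columns grow to the right and rows downward; lengths in mm; the calibration is good to about 2 mm. A picture is of the moment at which its call begins.
- close_job(): hands the job in, once; it reports no verdict.
The state is a dict: "t": time; "qpos": joint angles; "qvel": joint speeds; "joint_torque": joint torques, N m; "ee_pos": TCP position; "orientation": TCP orientation; "ft_force": force on the tool from outside, world axes, zero at the start; "moment": the same for the moment, N m; "width": finger opening in mm.
Only numpy, scipy, OpenCV 4.12 (cv2) and the standard library are available. Lean on these libraries where they do the work, as an engineer would, in place of code of your own. Each camera call takes 0.05 s, during which the arm holds its last target. There are 200 camera calls.

## Working session

There is one attempt and no reset: what is moved stays moved. The work goes in short steps, Python scripts to look and compute and a tool call to move; the robot and the scene stay as the last step left them, time stands still between calls to the robot, and variables do not carry over. Pictures are saved under pics/ and viewed, about 8 in all and at most 12, crops included, and the job is handed in when it is done.

Besides the shell and the picture viewer there is one more tool, called after "Call:" by a JSON object that holds its "api" and its "payload". play_rows: Moves the arm, as the interface text tells. Its arguments: {"type":"object","properties":{"plan":{"type":"string"}},"required":["plan"]}

```bash
mkdir -p pics; ls; cat > h.py <<'E'
from workcell import *
import numpy as np, cv2
from scipy.spatial.transform import Rotation as R
def shot(n,f=None):
    im=get_image(n)
    if f: cv2.imwrite('pics/'+f,im['pixels'][:,:,::-1])
    return im
def att(im):
    a=np.array(im['attitude'],float)
    if a.shape==(3,3): return a
    return R.from_rotvec(a).as_matrix() if a.size==3 else R.from_quat(a).as_matrix()
def cloud(im):
    v,u=np.mgrid[0:480,0:640]; z=im['range_z']
    P=np.stack([(u-im['cx'])/im['fx']*z,(v-im['cy'])/im['fy']*z,z],-1)
    W=P@att(im).T+np.array(im['eye']); W[z==0]=np.nan
    return W
E
python3 - <<'E'
from h import *
for n in('top','side'):
    im=shot(n,n+'0.png'); print(n,im['eye'],im['attitude'],im['fx'],im['cx'],im['cy'])
    np.savez(n+'0.npz',W=cloud(im),p=im['pixels'])
o=get_obs(); print(o['t'],o['ee_pos'],o['orientation'],o['ft_force'],o['width'])
E
```

```text
pics
top [ 258.17431233   45.29194823 1674.43040169] [-2.13089207  2.17127671 -0.16862809] 507.537493130787 326.5235037250756 237.9415544195569
side [-142.1732263   841.25954077 1278.72034914] [-0.88845542  2.57825554 -0.99446576] 494.8996359874759 326.3714115504548 245.64428414689172
0.1 [ 223.99109834 -582.95028542  222.00782741] [-3.08759777e+00 -5.72698125e-01  3.31710139e-04] [-0.11542236  0.08635969 -0.26856936] 87.73024779792347
```

View pics/top0.png

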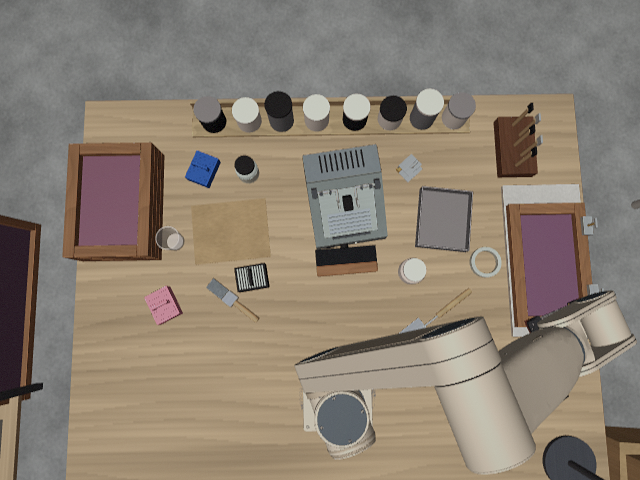

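View pics/side0.png

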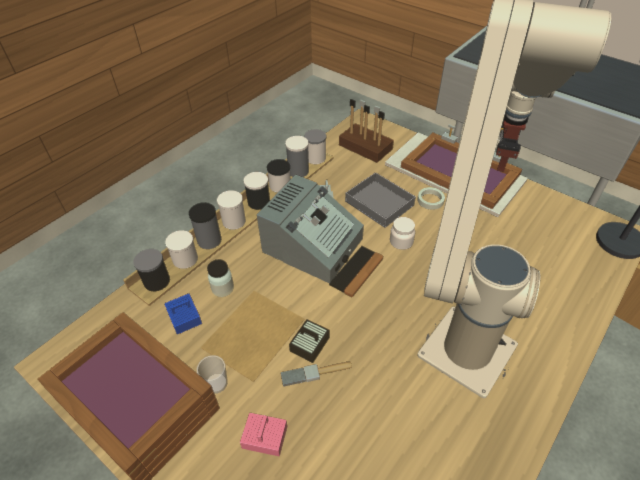

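The top view shows the extractor near (345,195), the kraft sheet at (231,231), the tray at (444,219). There are three filter-like things: black with white pleats (252,277), blue (202,168) and pink (162,305). Only the black one with white pleats fits new_filter. I'll confirm that in an enlarged crop.

```bash
python3 - <<'E'
from h import *
T=np.load('top0.npz');S=np.load('side0.npz')
a=cv2.resize(T['p'][140:275,290:400,::-1],None,fx=4,fy=4,interpolation=cv2.INTER_CUBIC)
b=cv2.resize(T['p'][250:310,225:285,::-1],None,fx=4.5,fy=4.5,interpolation=cv2.INTER_CUBIC)
c=cv2.resize(S['p'][175:280,250:370,::-1],None,fx=2.9,fy=2.25,interpolation=cv2.INTER_CUBIC)
o=np.zeros((540,790,3),np.uint8);o[:540,:440]=a;o[:270,440:710]=b;o[290:290+236,440:788]=c[:, :348]
cv2.imwrite('pics/c1.png',o)
W=T['W'];p=T['p'].astype(int)
def rect(m,name):
    q=W[m][:,:2];q=q[~np.isnan(q[:,0])]
    r=cv2.minAreaRect(q.astype(np.float32));print(name,r,np.nanmedian(W[m],0),len(q))
reg=lambda u0,u1,v0,v1:(lambda m:(m.__setitem__((slice(v0,v1),slice(u0,u1)),True),m)[1])(np.zeros((480,640),bool))
z=W[...,2]
hsv=cv2.cvtColor(T['p'],cv2.COLOR_RGB2HSV)
k=reg(185,278,195,270)
print(hsv[231,231],hsv[270,180],hsv[219,444])
rect(reg(225,282,255,300)&(z>25)&(z<50),'newtop')
rect(reg(225,282,255,300)&(z>58),'newbar')
rect(reg(410,478,180,258)&(z>30),'trayrim')
rect(reg(290,392,140,245)&(z>180),'casetop')
m=reg(290,392,140,250)&(z>60)
rect(m,'case')
kk=k&(hsv[...,0]<20)&(hsv[...,2]<hsv[231,231][2]+14)&(z<15)
kk=cv2.morphologyEx(kk.astype(np.uint8),cv2.MORPH_OPEN,np.ones((7,7)))>0
rect(kk,'kraft')
# slope plane
from numpy.linalg import svd
for nm,D,rg in(('top',T,(305,385,190,240)),('side',S,(290,355,200,265))):
    w=D['W'][rg[2]:rg[3],rg[0]:rg[1]].reshape(-1,3);w=w[~np.isnan(w[:,0])]
    best=None;g=np.random.default_rng(0)
    for i in range(500):
        q=w[g.choice(len(w),3,False)];n=np.cross(q[1]-q[0],q[2]-q[0]);l=np.linalg.norm(n)
        if l<1:continue
        n/=l;n*=np.sign(n[2])
        if abs(n[2]-.866)>.05:continue
        s=(abs((w-q[0])@n)<3)
        if best is None or s.sum()>best.sum():best=s
    q=w[best];c=q.mean(0);n=svd(q-c)[2][2];n*=np.sign(n[2]);print(nm,c,n,np.degrees(np.arccos(n[2])),len(q),np.std((q-c)@n),np.degrees(np.arctan2(-n[1],-n[0])))
E
```

```text
[ 18  93 157] [ 18  72 178] [  5  12 128]
newtop ((365.3554382324219, 290.88580322265625), (96.70475769042969, 145.416015625), 9.684839248657227) [374.55289422 266.0079707   42.66410583] 715
newbar ((376.3678894042969, 270.1025085449219), (55.31711196899414, 10.504402160644531), 9.28734302520752) [375.4980388  269.81076029  74.30512728] 62
trayrim ((547.2625122070312, -351.98175048828125), (237.99266052246094, 217.50100708007812), 0.8119949102401733) [ 559.21754836 -374.34357576   43.3179134 ] 474
casetop ((658.80810546875, -29.292694091796875), (185.0578155517578, 230.04298400878906), 7.8144612312316895) [695.01601246 -24.83996874 189.75787735] 2554
case ((609.7150268554688, -36.7860107421875), (284.6839904785156, 230.75790405273438), 8.0081148147583) [612.47113048 -34.41312061 164.57329027] 6972
kraft ((540.8613891601562, 355.31378173828125), (240.87213134765625, 283.31524658203125), 1.1816539764404297) [534.55770913 353.21902905   2.16295936] 5073
top [554.79324386 -40.21541279 126.1244293 ] [-0.52066641 -0.06390238  0.85136536] 31.63951432825455 1505 1.7073117809185085 6.9970273852890035
side [562.98780444 -28.94990595 130.86328843] [-0.48945605 -0.06511813  0.86959324] 29.58859396584924 1460 1.695876910920993 7.578232911679659
```

View pics/c1.png

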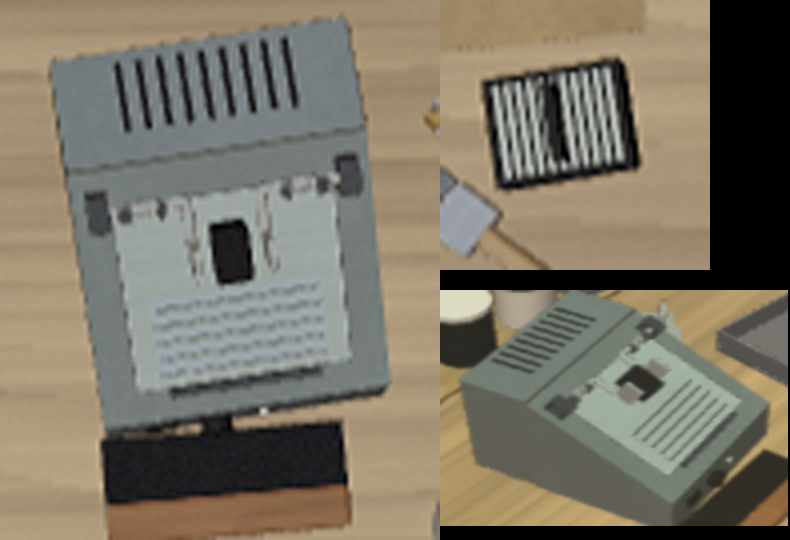

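The crop confirms the new filter: black, white pleats, bar leaning to the left at the top. Knuckles are at about px (314,193) and (377,184), tabs inboard. Next I'll measure the extractor frame from the knuckles, door plane and tabs in both views.

```bash
cat >> h.py <<'E'
def frame(yaw):
    c,s=np.cos(yaw),np.sin(yaw);k=np.sqrt(.75)
    return np.array([[k*c,k*s,.5],[-s,c,0],[-.5*c,-.5*s,k]]).T  # columns x,y,n
E
python3 - <<'E'
from h import *
T=np.load('top0.npz');S=np.load('side0.npz')
F=frame(np.radians(8.0)); O=np.array([620.,-35,165])
for nm,D,rg in(('top',T,(295,392,145,245)),('side',S,(255,365,175,285))):
    sl=(slice(rg[2],rg[3]),slice(rg[0],rg[1]))
    w=D['W'][sl];p=D['p'][sl].astype(int)
    L=(w-O)@F; br=p.sum(-1)
    x,y,n=L[...,0],L[...,1],L[...,2]
    # door plane / face
    for a in('face',(x>-150)&(x<-10)&(abs(y)>92)&(abs(y)<110)),('door',(x>-140)&(x<-70)&(abs(y)<75)):
        q=n[a[1]&(abs(n)<25)];print(nm,a[0],len(q),np.percentile(q,[10,50,90]).round(1))
    q=(x>-140)&(x<-40)&(abs(n)<20);ys=y[q];print('face y range',np.nanpercentile(ys,[0.5,1,99,99.5]).round(1), 'slope fit n vs x',np.polyfit(x[q],n[q],1),'n vs y',np.polyfit(y[q],n[q],1))
    med=np.nanmedian(n[q])
    for s in(1,-1):
        k=(y*s>75)&(y*s<118)&(abs(x)<40)&(n>med+9)&(n<40)
        print('knuckle',s,k.sum(),[np.nanpercentile(v[k],[2,50,98]).round(1) for v in(x,y,n)] if k.sum() else '')
        t=(y*s>10)&(y*s<60)&(x>-75)&(x<-15)&(n>med+25)&(n<60)
        print('tab',s,t.sum(),[np.nanpercentile(v[t],[2,50,98]).round(1) for v in(x,y,n)] if t.sum() else '')
    b=(w[...,2]>180)&(x>35); 
    r=cv2.minAreaRect(w[b][:,:2].astype(np.float32));print('flat top',r,cv2.boxPoints(r).round(0).tolist(),np.nanmedian(w[...,2][b]))
# tray/kraft better
W=T['W'];z=W[...,2]
def rc(m,nm):
    n,l,st,_=cv2.connectedComponentsWithStats(m.astype(np.uint8));i=1+np.argmax(st[1:,4]);q=W[l==i];q=q[~np.isnan(q[:,0])]
    print(nm,cv2.minAreaRect(q[:,:2].astype(np.float32)),len(q))
m=np.zeros((480,640),bool);m[183:256,412:476]=1
rc(m&(z>20)&(z<60),'tray')
hsv=cv2.cvtColor(T['p'],cv2.COLOR_RGB2HSV).astype(int)
m[:]=0;m[190:275,185:280]=1
kk=cv2.medianBlur(((hsv[...,1]>81)&(hsv[...,2]<168)&m&(z<15)).astype(np.uint8)*255,5)>0
rc(kk,'kraft')
E
```

```text
top face 488 [-9.5 -5.1 -0.9]
top door 1005 [-2.9  1.8  6.6]
face y range [-113.8 -112.7  112.9  113.9] slope fit n vs x [-0.01249191 -1.53296904] n vs y [ 1.45031520e-04 -3.98495729e-01]
knuckle 1 66 [array([ 2.3, 15.3, 29.5]), array([ 75.6,  94.2, 103.6]), array([ 9.1, 16.9, 27.2])]
tab 1 29 [array([-46.2, -30.7, -16.5]), array([10.3, 26.8, 31.2]), array([25.2, 32.8, 42.7])]
knuckle -1 61 [array([ 2.8, 15.8, 29.1]), array([-102.9,  -93.3,  -77.5]), array([ 9. , 18.5, 23.7])]
tab -1 28 [array([-42.6, -25.7, -15.9]), array([-30. , -26.2, -10.6]), array([25.9, 34.6, 44.4])]
flat top ((700.4928588867188, -23.47205352783203), (100.01823425292969, 230.59994506835938), 7.278675556182861) [[636.0, 85.0], [665.0, -144.0], [765.0, -132.0], [735.0, 97.0]] 190.0061435155642
side face 382 [-8.5 -4.6 -1.3]
side door 786 [-2.5  1.4  6.1]
face y range [-115.7 -114.2  116.4  117. ] slope fit n vs x [-0.00559405 -1.4391687 ] n vs y [-0.01325746 -0.75524234]
knuckle 1 55 [array([ 0.7, 11.4, 25.3]), array([ 75.5,  96.7, 104.7]), array([11. , 18.1, 23.3])]
tab 1 53 [array([-51.3, -32.5, -18.9]), array([10.9, 28.2, 34. ]), array([24.8, 31.4, 42.7])]
knuckle -1 46 [array([-0.7, 11.9, 25.1]), array([-104.5,  -93.1,  -79.9]), array([ 9.6, 17.8, 24.1])]
tab -1 36 [array([-41.7, -30.3, -19.5]), array([-30.8, -26.3, -11.1]), array([24.8, 31. , 40.5])]
flat top ((698.8810424804688, -24.189918518066406), (98.30075073242188, 236.30079650878906), 7.305907249450684) [[635.0, 87.0], [665.0, -148.0], [763.0, -135.0], [733.0, 99.0]] 189.33691235159574
tray ((557.654541015625, -363.97528076171875), (172.97808837890625, 202.40823364257812), 82.98786926269531) 604
kraft ((534.0919799804688, 344.5992431640625), (202.87916564941406, 251.84352111816406), 4.997644901275635) 4454
```

```bash
cat >> h.py <<'E'
def cast(im_eye,A,f,cx,cy,u,v,P0,n):
    d=np.stack([(np.asarray(u)-cx)/f,(np.asarray(v)-cy)/f,np.ones(np.shape(u))],-1)@A.T
    t=((P0-im_eye)@n)/(d@n); return im_eye+d*t[...,None]
E
python3 - <<'E'
from h import *
F=frame(np.radians(8.0)); O=np.array([620.,-35,165])
for nm,rg in(('top',(295,392,145,245)),('side',(255,365,175,285))):
    im=get_image(nm);W=cloud(im);p=im['pixels'].astype(int)
    L=(W-O)@F
    reg=np.zeros((480,640),bool);reg[rg[2]:rg[3],rg[0]:rg[1]]=1
    m=reg&(abs(L[...,2])<14)&(p.min(-1)>128)&(L[...,0]<10)&(abs(L[...,1])<95)
    m=cv2.morphologyEx(m.astype(np.uint8),cv2.MORPH_CLOSE,np.ones((5,5)))
    n,l,st,_=cv2.connectedComponentsWithStats(m);i=1+np.argmax(st[1:,4])
    v,u=np.nonzero(l==i)
    P=cast(np.array(im['eye']),att(im),im['fx'],im['cx'],im['cy'],u,v,O+F[:,2]*1.,F[:,2])
    Q=(P-O)@F
    r=cv2.minAreaRect(Q[:,:2].astype(np.float32));print(nm,len(u),r,[np.percentile(Q[:,k],[.5,99.5]).round(1) for k in(0,1)],p[212,345])
E
```

```text
top 2297 ((-63.72191619873047, 0.496795654296875), (150.22621154785156, 169.73379516601562), 0.03570563718676567) [array([-137.3,    9.3]), array([-83.7,  84.6])] [144 151 157]
side 1654 ((-64.37235260009766, 0.9013595581054688), (173.27748107910156, 148.95118713378906), 89.75696563720703) [array([-137.2,    8.3]), array([-84.1,  86.6])] [116 126 115]
```

The door outline casts to a clean 150 x 170 mm in both views. That puts hinge_seat at offset (11, 0.6, -4) in my frame, yaw 8.0°. Now a planner that prints rows in tool axes.

```bash
cat >> h.py <<'E'
F=frame(np.radians(8.0)); SEAT=np.array([620.,-35,165])+F@np.array([11,.6,-4.])
def onface(x,y,n): # TCP pose in seat axes, tool z into the face, tool x up slope
    return SEAT+F@np.array([x,y,n],float), F@np.diag([1,-1,-1.])
def down(x,y,z,yawdeg):
    return np.array([x,y,z],float), R.from_euler('z',yawdeg,degrees=True).as_matrix()@np.diag([1,-1,-1.])
def now():
    o=get_obs(); return np.array(o['ee_pos']),R.from_rotvec(o['orientation']).as_matrix()
def rows(start,targets,step=5.5,turn=9.5):
    """targets: list of (pose,opening cm,max step cm|None). prints rows; returns end pose as rounded"""
    p,M=start; out=[]
    for (q,N),w,s in targets:
        rv=R.from_matrix(M.T@N).as_rotvec(degrees=True); d=np.linalg.norm(q-p)/10
        k=max(1,int(np.ceil(d/(s or step))),int(np.ceil(np.linalg.norm(rv)/turn)))
        for i in range(k):
            sh=np.round(M.T@(q-p)/10/(k-i),2); rr=np.round(R.from_matrix(M.T@N).as_rotvec(degrees=True)/(k-i),1)
            out.append(' '.join(f'{v:g}' for v in [w,*(sh+0.),*(rr+0.)]))
            p=p+M@sh*10; M=M@R.from_rotvec(rr,degrees=True).as_matrix()
    print(len(out),'; '.join(out)); return p,M
def save(P): np.savez('cmd.npz',p=P[0],M=P[1])
def cmd(): d=np.load('cmd.npz'); return d['p'],d['M']
def loc(p): return ((np.asarray(p)-SEAT)@F).round(1)
E
python3 - <<'E'
from h import *
print(SEAT,now())
save(rows(now(),[(onface(-42,0,110),8.7,None)]))
E
```

```text
[631.33060262 -32.80169111 167.03589838] (array([ 224.07479333, -583.08614592,  222.17616539]), array([[ 9.33472024e-01,  3.58650085e-01, -3.12272460e-04],
       [ 3.58650220e-01, -9.33471593e-01,  8.96675732e-04],
       [ 3.00953570e-05, -9.49018297e-04, -9.99999549e-01]]))
12 8.7 4.07 -3.24 -0.16 -0.3 2.5 1.1; 8.7 4.01 -3.31 0 -0.3 2.5 1.1; 8.7 3.94 -3.39 0.16 -0.3 2.5 1.1; 8.7 3.87 -3.46 0.31 -0.3 2.5 1; 8.7 3.79 -3.53 0.46 -0.3 2.5 1.1; 8.7 3.7 -3.61 0.61 -0.3 2.5 1; 8.7 3.6 -3.68 0.75 -0.3 2.5 1.1; 8.7 3.5 -3.75 0.88 -0.3 2.5 1; 8.7 3.39 -3.81 1.01 -0.3 2.5 1.1; 8.7 3.27 -3.88 1.14 -0.2 2.5 1; 8.7 3.15 -3.95 1.26 -0.3 2.4 1.1; 8.7 3.02 -4.01 1.37 -0.2 2.5 1
```

Call:
{"api": "play_rows", "payload": {"plan": "8.7 4.07 -3.24 -0.16 -0.3 2.5 1.1; 8.7 4.01 -3.31 0 -0.3 2.5 1.1; 8.7 3.94 -3.39 0.16 -0.3 2.5 1.1; 8.7 3.87 -3.46 0.31 -0.3 2.5 1; 8.7 3.79 -3.53 0.46 -0.3 2.5 1.1; 8.7 3.7 -3.61 0.61 -0.3 2.5 1; 8.7 3.6 -3.68 0.75 -0.3 2.5 1.1; 8.7 3.5 -3.75 0.88 -0.3 2.5 1; 8.7 3.39 -3.81 1.01 -0.3 2.5 1.1; 8.7 3.27 -3.88 1.14 -0.2 2.5 1; 8.7 3.15 -3.95 1.26 -0.3 2.4 1.1; 8.7 3.02 -4.01 1.37 -0.2 2.5 1; 8.7 0 0 0 0 0 0"}}

```text
t: 1.82
ee_pos: [541.3, -42.9, 241.3]
orientation: [-2.991, -0.218, -0.803]
ft_force: [0.2, -0.2, -1.1]
width: 87.0
```

```bash
python3 - <<'E'
from h import *
p,M=now();c=cmd()
o=get_obs();print(o['t'],p-c[0],np.degrees(R.from_matrix(c[1].T@M).as_rotvec()),loc(p),o['qpos'])
im=shot('side'); cv2.imwrite('pics/s1.png',cv2.resize(im['pixels'][140:290,230:400,::-1],None,fx=3.5,fy=3.5))
t=onface(-42,0,12)
save(rows((p,M),[(onface(-42,0,50),8.7,None),(t,8.7,2.5)]))
E
```

```text
1.825 [ 0.466425    2.65439148 -0.05177202] [ 0.10448363  0.00687272 -0.26148704] [-41.3   2.6 109.6] [-0.19687945  0.11070961  2.13272241  0.41272923  0.43163163  0.89300599]
4 8.7 -0.04 0.14 2.98 -0.1 0 0.1; 8.7 -0.04 0.13 2.97 -0.1 0 0.2; 8.7 0 0 1.9 0 0 0; 8.7 0 -0.01 1.9 0 0 0
```

View pics/s1.png

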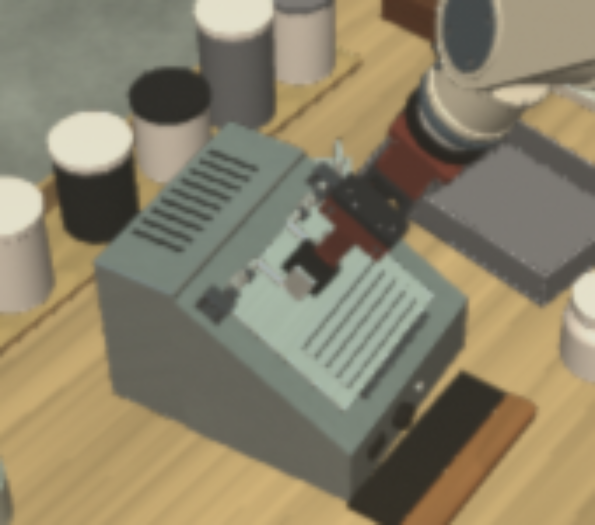

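The side view shows the open gripper centred above the tabs, with the near tab at crop (297,290). Descending.

Call:
{"api": "play_rows", "payload": {"plan": "8.7 -0.04 0.14 2.98 -0.1 0 0.1; 8.7 -0.04 0.13 2.97 -0.1 0 0.2; 8.7 0 0 1.9 0 0 0; 8.7 0 0 1.9 0 0 0; 8.7 0 0 0 0 0 0; 8.7 0 0 0 0 0 0"}}

```text
t: 2.62
ee_pos: [588.7, -42.9, 157.0]
orientation: [-2.996, -0.2, -0.804]
ft_force: [0.6, -0.3, 0.4]
width: 87.2
```

```bash
python3 - <<'E'
from h import *
p,M=now();c=cmd()
o=get_obs();print(o['t'],p-c[0],np.degrees(R.from_matrix(c[1].T@M).as_rotvec()),loc(p),o['ft_force'])
E
```

```text
2.625 [-0.61575508 -4.23186631  0.52891152] [-1.84405965e-01 -1.17214550e-04  2.89254223e-01] [-42.8  -4.1  13.1] [ 0.61389993 -0.3278098   0.40673829]
```

Call:
{"api": "play_rows", "payload": {"plan": "8.7 0.08 -0.4 0 0.2 0 -0.3; 8.7 0 0 0 0 0 0; 8.7 0 0 0 0 0 0; 8.7 0 0 0 0 0 0"}}

```text
t: 3.12
ee_pos: [589.2, -37.8, 157.2]
orientation: [-2.992, -0.211, -0.804]
ft_force: [0.5, 0.5, -0.1]
width: 87.0
```

```bash
python3 - <<'E'
from h import *
p,M=now();c=onface(-42,0,12)
o=get_obs();print(o['t'],np.degrees(R.from_matrix(c[1].T@M).as_rotvec()),loc(p),o['ft_force'])
im=get_image('side');p,M=now();print(loc(p))
E
```

```text
3.125 [ 0.00236927  0.05911385 -0.06671869] [-41.7   0.9  12.7] [ 0.45367602  0.4980395  -0.07799197]
[-41.7   0.9  12.7]
```

Call:
{"api": "play_rows", "payload": {"plan": "0 0 0 0 0 0 0; 0 0 0 0 0 0 0; 0 0 0 0 0 0 0; 0 0 0 0 0 0 0; 0 0 0 0 0 0 0; 0 0 0 0 0 0 0"}}

```text
t: 3.92
ee_pos: [589.2, -38.0, 157.1]
orientation: [-2.993, -0.211, -0.804]
ft_force: [1.5, -1.0, 1.1]
width: 37.3
```

```bash
python3 - <<'E'
from h import *
p,M=now();o=get_obs();print(o['t'],o['width'],loc(p),o['ft_force'],o['moment'])
np.savez('hung.npz',p=p,M=M)
P=rows((p,M),[((p+F[:,2]*30,M),0,1.),((p+F[:,2]*80,M),0,2.5)])
E
```

```text
3.925 37.313192275484425 [-41.7   0.7  12.6] [ 1.5389192  -0.9668228   1.07470942] [-0.1743518   0.05550592 -0.09215593]
7 0 0 0 -0.75 0 0 0; 0 0 0 -0.75 0 0 0; 0 0 0 -0.75 0 0 0; 0 0 0 -0.75 0 0 0; 0 0 0 -1.67 0 0 0; 0 0 0 -1.66 0 0 0; 0 0.01 0 -1.67 0 0 0
```

Pinched to 37 mm, the stops. The hung grasp pose is saved. Lifting.

Call:
{"api": "play_rows", "payload": {"plan": "0 0 0 -0.7 0 0 0; 0 0 0 -0.8 0 0 0; 0 0 0 -0.8 0 0 0; 0 0 0 -0.8 0 0 0; 0 0 0 -1.6 0 0 0; 0 0 0 -1.6 0 0 0; 0 0 0 -1.6 0 0 0; 0 0 0 0 0 0 0"}}

```text
t: 4.92
ee_pos: [550.1, -43.7, 227.0]
orientation: [-2.992, -0.211, -0.807]
ft_force: [1.0, -0.8, -3.6]
width: 37.2
```

```bash
python3 - <<'E'
from h import *
p,M=now();o=get_obs();print(o['t'],o['width'],loc(p),o['ft_force'],o['moment'])
im=shot('side','s2.png');top=shot('top')
s=im['pixels'][100:300,220:420,::-1];t=top['pixels'][130:270,290:430,::-1]
cv2.imwrite('pics/c2.png',np.hstack([cv2.resize(s,(400,400)),cv2.resize(t,(400,400))]))
# kraft target: door_mid at kraft centre; tabs at +33 along door x
y=np.radians(5.);c=np.array([534.1,344.6]);d=np.array([np.cos(y),np.sin(y)])
q=c+33*d; print(q)
save(rows((p,M),[((p+np.array([0,120,50.]),M),0,5.5),(down(*q,80,5),0,5.5)]))
E
```

```text
4.925 37.2286897898158 [-41.    0.6  92.9] [ 0.98073409 -0.78163397 -3.61523767] [-0.08863478  0.53288558  0.01588756]
[566.97442504 347.47613951]
10 0 1.32 -3.96 -1.16 0 0 0; 0 1.33 -3.96 -1.17 0 0 0; 0 1.32 -3.96 -1.16 0 0 0; 0 -0.74 -3.8 2.82 -0.1 -4.3 0.4; 0 -0.55 -3.81 2.86 -0.1 -4.3 0.4; 0 -0.36 -3.81 2.89 -0.1 -4.3 0.4; 0 -0.17 -3.81 2.9 -0.1 -4.3 0.4; 0 0.02 -3.81 2.9 -0.1 -4.3 0.5; 0 0.21 -3.82 2.89 -0.1 -4.3 0.4; 0 0.39 -3.83 2.86 -0.1 -4.4 0.5
```

View pics/c2.png

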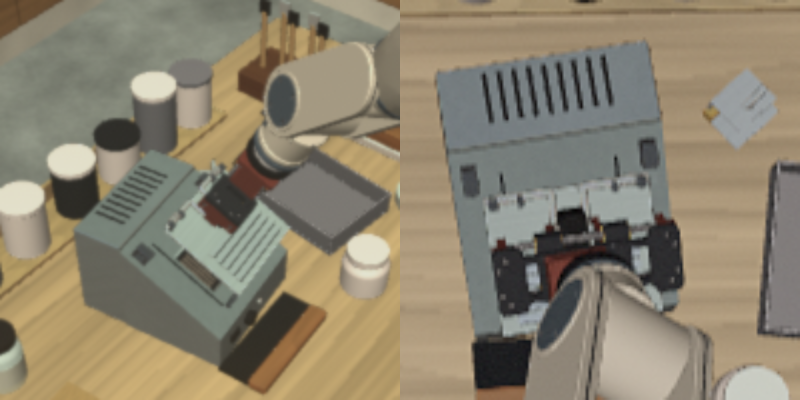

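The door is off and hanging on the tabs at side crop (225,240), knuckles empty. Carrying it to the kraft sheet.

Call:
{"api": "play_rows", "payload": {"plan": "0 1.32 -3.96 -1.16 0 0 0; 0 1.33 -3.96 -1.17 0 0 0; 0 1.32 -3.96 -1.16 0 0 0; 0 -0.74 -3.8 2.82 -0.1 -4.3 0.4; 0 -0.55 -3.81 2.86 -0.1 -4.3 0.4; 0 -0.36 -3.81 2.89 -0.1 -4.3 0.4; 0 -0.17 -3.81 2.9 -0.1 -4.3 0.4; 0 0.02 -3.81 2.9 -0.1 -4.3 0.5; 0 0.21 -3.82 2.89 -0.1 -4.3 0.4; 0 0.39 -3.83 2.86 -0.1 -4.4 0.5; 0 0 0 0 0 0 0; 0 0 0 0 0 0 0"}}

```text
t: 6.52
ee_pos: [566.0, 347.4, 77.6]
orientation: [3.138, 0.138, -0.006]
ft_force: [0.1, -0.9, -3.8]
width: 36.9
```

```bash
python3 - <<'E'
from h import *
p,M=now();o=get_obs();print(o['t'],o['width'],p,o['ft_force'],np.degrees(R.from_matrix(cmd()[1].T@M).as_rotvec()))
im=get_image('side');W=cloud(im)
# door plane fit beneath tool
s=(abs(W[...,0]-500)<50)&(abs(W[...,1]-345)<75)&(W[...,2]>30)&(W[...,2]<100)
q=W[s];c=np.median(q,0);q=q[abs(q[:,2]-c[2])<25]
A=np.linalg.lstsq(np.c_[q[:,:2]-c[:2],np.ones(len(q))],q[:,2],rcond=None)[0];print(len(q),c,A)
for zz in(14.5,):
    P=rows((p,M),[(down(566.8,347.5,20,5),0,2.),(down(566.8,347.5,14,5),0,.4)]);save(P)
E
```

```text
6.525 36.89487876940528 [566.02307252 347.41652239  77.59949314] [ 0.05910279 -0.85668584 -3.77379376] [-0.00030068 -0.18285524 -0.04175333]
1467 [502.96504863 350.84324824  70.01908363] [2.72692566e-02 2.20913955e-03 7.04885205e+01]
5 0 0.03 0 1.92 0 0.1 0; 0 0.03 0 1.92 0 0.1 0; 0 0.03 0 1.92 0 0 0; 0 0 0 0.3 0 0 0; 0 0 0 0.3 0 0 0
```

Call:
{"api": "play_rows", "payload": {"plan": "0 0.03 0 1.92 0 0.1 0; 0 0.03 0 1.92 0 0.1 0; 0 0.03 0 1.9 0 0 0; 0 0 0 0.3 0 0 0; 0 0 0 0.2 0 0 0; 0 0 0 0 0 0 0; 0 0 0 0 0 0 0"}}

```text
t: 7.45
ee_pos: [567.8, 348.2, 16.8]
orientation: [-3.137, -0.137, -0.003]
ft_force: [-0.7, -0.1, -4.6]
width: 36.6
```

Call:
{"api": "play_rows", "payload": {"plan": "0 0 0 0.2 0 0 0; 0 0 0 0 0 0 0; 0 0 0 0 0 0 0"}}

```text
t: 7.82
ee_pos: [568.0, 348.3, 15.6]
orientation: [-3.137, -0.137, -0.003]
ft_force: [-0.6, -1.0, 5.8]
width: 37.1
```

Call:
{"api": "play_rows", "payload": {"plan": "0 0 0 0.1 0 0 0; 0 0 0 0 0 0 0; 0 0 0 0 0 0 0"}}

```text
t: 8.2
ee_pos: [568.0, 348.4, 15.5]
orientation: [-3.137, -0.137, -0.004]
ft_force: [-3.6, -2.8, 13.5]
width: 37.2
```

```bash
python3 - <<'E'
from h import *
p,M=now();np.savez('laid.npz',p=p,M=M);print(p,get_obs()['ft_force'])
E
```

```text
[568.03114485 348.37790279  15.54886679] [-3.64429486 -2.8161516  13.46241809]
```

Call:
{"api": "play_rows", "payload": {"plan": "8.7 0 0 -0.1 0 0 0; 8.7 0 0 0 0 0 0; 8.7 0 0 0 0 0 0; 8.7 0 0 0 0 0 0; 8.7 0 0 0 0 0 0; 8.7 0 0 -2.5 0 0 0; 8.7 0 0 -5 0 0 0; 8.7 0 0 -6 0 0 0; 8.7 0 0 -6 0 0 0; 8.7 0 6 -3 0 0 0; 8.7 0 6 0 0 0 0; 8.7 0 0 0 0 0 0"}}

```text
t: 9.7
ee_pos: [577.4, 228.9, 237.5]
orientation: [-3.139, -0.13, -0.001]
ft_force: [0.1, 0.3, -0.4]
width: 87.2
```

```bash
python3 - <<'E'
from h import *
p,M=now();o=get_obs();print(o['t'],o['width'],p,o['ft_force'])
im=shot('side');top=shot('top');np.savez('t3.npz',W=cloud(top),p=top['pixels']);np.savez('s3.npz',W=cloud(im),p=im['pixels'])
s=im['pixels'][180:380,190:390,::-1];t=top['pixels'][140:260,290:410,::-1]
cv2.imwrite('pics/c3.png',np.hstack([cv2.resize(s,(400,400)),cv2.resize(t,(400,400),interpolation=cv2.INTER_CUBIC)]))
for nm,i in(('top',top),('side',im)):
    W=cloud(i);L=(W-SEAT)@F;x,y,n=L[...,0],L[...,1],L[...,2]
    b=(abs(x+83)<55)&(abs(y)<65)&(n<-9)&(n>-90)
    print(nm,'bay',b.sum(),np.nanpercentile(x[b],[1,99]).round(1),np.nanpercentile(y[b],[1,99]).round(1))
    bar=(abs(x+83)<40)&(abs(y)<15)&(n<-2)&(n>-22)
    print('bar',bar.sum(),[np.nanpercentile(v[bar],[2,50,98]).round(1) for v in(x,y,n)])
    f=(x>-145)&(x<-10)&(abs(y)>60)&(abs(y)<110)&(abs(n)<12);print('face n',np.nanmedian(n[f]).round(1),np.polyfit(x[f],n[f],1))
    fl=(abs(x+83)<38)&(abs(y)>12)&(abs(y)<46)&(n<-28)&(n>-60);print('filt top',fl.sum(),np.nanmedian(n[fl]) if fl.sum() else '')
E
```

```text
9.7 87.21758218823294 [577.41924974 228.8800565  237.46156117] [ 0.06340602  0.30260358 -0.36689651]
top bay 827 [-125.2  -48.6] [-54.1  49.4]
bar 82 [array([-122.7,  -89.8,  -54.5]), array([-12. ,  -0.8,  10.4]), array([-20.7,  -8.9,  -2.3])]
face n -0.9 [ 0.0011108  -0.78110411]
filt top 457 -38.52529867765969
side bay 604 [-124.4  -40.8] [-59.3  24.9]
bar 73 [array([-111.4,  -83.8,  -56.1]), array([-6.7,  2.1,  8.3]), array([-21.6,  -9.8,  -2.9])]
face n -1.0 [ 1.80164761e-04 -8.98782728e-01]
filt top 188 -37.788233227864254
```

View pics/c3.png

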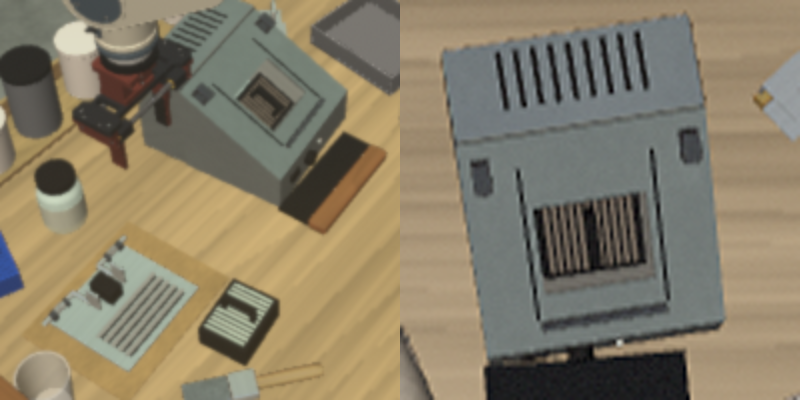

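The door lies flat inside the kraft sheet, side crop (120,300). The bay is open with the spent filter in it, top crop (590,235). Measuring the bay mouth and the bar.

```bash
python3 - <<'E'
from h import *
for nm in('top','side'):
    i=get_image(nm);W=cloud(i);L=(W-SEAT)@F;x,y,n=L[...,0],L[...,1],L[...,2]
    b=((abs(x+83)<65)&(abs(y)<75)&(n<-5)&(n>-95)).astype(np.uint8)
    k,l,st,_=cv2.connectedComponentsWithStats(b);j=1+np.argmax(st[1:,4]);v,u=np.nonzero(l==j)
    P=cast(np.array(i['eye']),att(i),i['fx'],i['cx'],i['cy'],u,v,SEAT-F[:,2]*.9,F[:,2]);Q=(P-SEAT)@F
    r=cv2.minAreaRect(Q[:,:2].astype(np.float32));print(nm,r,np.percentile(Q[:,0],[.5,99.5]),np.percentile(Q[:,1],[.5,99.5]))
    # bar: dark pixels with high n
    br=i['pixels'].astype(int).sum(-1)
    bar=(abs(x+83)<45)&(abs(y)<12)&(n<-3)&(n>-14)
    v,u=np.nonzero(bar)
    P=cast(np.array(i['eye']),att(i),i['fx'],i['cx'],i['cy'],u,v,SEAT-F[:,2]*7,F[:,2]);Q=(P-SEAT)@F
    print('bar',len(u),cv2.minAreaRect(Q[:,:2].astype(np.float32)),np.median(Q,0))
p,M=now()
save(rows((p,M),[(onface(-83,0,70),4.5,None)]))
E
```

```text
top ((-76.43595123291016, -0.743316650390625), (115.07994079589844, 106.94474029541016), 88.22928619384766) [-123.73923586  -27.36575183] [-55.65678107  52.90887874]
bar 58 ((-90.95072937011719, -3.0193986892700195), (19.0299072265625, 72.87709045410156), 83.17596435546875) [-8.68657091e+01 -3.00550507e-02 -7.00000000e+00]
side ((-85.91615295410156, -1.4087295532226562), (115.67131042480469, 104.78902435302734), 86.28137969970703) [-125.62915295  -35.59771517] [-53.03861665  51.66217924]
bar 58 ((-82.35785675048828, 2.2584962844848633), (88.11739349365234, 16.939176559448242), 1.119879126548767) [-82.93505558   1.70775872  -7.        ]
6 4.5 -1.27 4.59 0.84 0.1 5 -0.5; 4.5 -1.37 4.58 0.71 0.1 5 -0.5; 4.5 -1.47 4.57 0.58 0.1 5 -0.5; 4.5 -1.56 4.55 0.44 0.1 5 -0.5; 4.5 -1.63 4.54 0.3 0.2 5 -0.4; 4.5 -1.68 4.53 0.13 0.1 5 -0.5
```

Call:
{"api": "play_rows", "payload": {"plan": "4.5 -1.27 4.59 0.84 0.1 5 -0.5; 4.5 -1.37 4.58 0.71 0.1 5 -0.5; 4.5 -1.47 4.57 0.58 0.1 5 -0.5; 4.5 -1.56 4.55 0.44 0.1 5 -0.5; 4.5 -1.63 4.54 0.3 0.2 5 -0.4; 4.5 -1.68 4.53 0.13 0.1 5 -0.5; 4.5 0 0 0 0 0 0; 4.5 0 0 0 0 0 0; 4.5 0 0 0 0 0 0"}}

```text
t: 11.02
ee_pos: [531.1, -20.8, 190.5]
orientation: [-2.999, -0.213, -0.734]
ft_force: [-0.8, -0.3, 0.0]
width: 44.7
```

```bash
python3 - <<'E'
from h import *
p,M=now();print(loc(p),get_obs()['t'])
save(rows((p,M),[(onface(-83,0,0),4.5,4),(onface(-83,0,-29),4.5,1.6)]))
E
```

```text
[-72.8  25.8  69.1] 11.025
4 4.5 -0.36 1.34 3.46 -0.4 1.2 0; 4.5 -0.44 1.31 3.45 -0.4 1.2 -0.1; 4.5 0 0 1.45 0 0 0; 4.5 0.01 0 1.45 0 0 0
```

Call:
{"api": "play_rows", "payload": {"plan": "4.5 -0.5 1.3 1.5 -0.4 1.2 0; 4.5 -0.5 1.3 1.5 -0.4 1.2 -0.1; 4.5 0 0 0 0 0 0; 4.5 0 0 0 0 0 0"}}

```text
t: 11.52
ee_pos: [539.5, -46.0, 159.2]
orientation: [-2.993, -0.208, -0.8]
ft_force: [-0.8, -1.1, -0.6]
width: 45.0
```

```bash
python3 - <<'E'
from h import *
p,M=now();print(loc(p),get_obs()['t'])
save(rows((p,M),[(onface(-83,0,0),4.5,2.2),(onface(-83,0,-29),4.5,1.6)]))
E
```

```text
[-84.3  -0.3  39.6] 11.525
4 4.5 0.07 -0.01 1.98 0 0 0; 4.5 0.06 -0.02 1.98 0 0.1 -0.1; 4.5 0 0 1.45 0 0 0; 4.5 0 0 1.45 0 0 0
```

Call:
{"api": "play_rows", "payload": {"plan": "4.5 0.07 0 1.98 0 0 0; 4.5 0.06 0 1.98 0 0.1 -0.1; 4.5 0 0 1.45 0 0 0; 4.5 0 0 1.45 0 0 0; 4.5 0 0 0 0 0 0; 0 0 0 0 0 0 0; 0 0 0 0 0 0 0; 0 0 0 0 0 0 0; 0 0 0 0 0 0 0; 0 0 0 0 0 0 0"}}

```text
t: 12.78
ee_pos: [574.2, -42.0, 100.2]
orientation: [-2.993, -0.209, -0.804]
ft_force: [-2.0, 0.1, 4.6]
width: 9.9
```

```bash
python3 - <<'E'
from h import *
p,M=now();o=get_obs();print(loc(p),o['t'],o['width'],o['ft_force']);np.savez('bar.npz',p=p,M=M)
E
```

```text
[-83.5  -1.2 -29. ] 12.775 9.913253957759872 [-1.9668857   0.06086301  4.56696769]
```

Bar gripped (9.9 mm). Pulling out along the normal.

Call:
{"api": "play_rows", "payload": {"plan": "0 0 0 -1 0 0 0; 0 0 0 -1.5 0 0 0; 0 0 0 -1.5 0 0 0; 0 0 0 -1.5 0 0 0; 0 0 0 -1.5 0 0 0; 0 0 0 -2 0 0 0; 0 0 0 -2 0 0 0; 0 0 0 0 0 0 0; 0 0 0 0 0 0 0"}}

```text
t: 13.9
ee_pos: [519.5, -49.4, 194.6]
orientation: [-2.993, -0.209, -0.802]
ft_force: [0.5, 0.3, -1.5]
width: 9.7
```

```bash
python3 - <<'E'
from h import *
p,M=now();o=get_obs();print(loc(p),o['t'],o['width'],o['ft_force'])
P=rows((p,M),[((p+np.array([0,-80,50.]),M),0,4.),(down(557,-364,140,-7),0,4)]);save(P)
E
```

```text
[-84.1  -0.9  80.4] 13.9 9.674690840664338 [ 0.46240498  0.28809352 -1.46814031]
10 0 0.51 2.64 -1.63 0 0 0; 0 0.51 2.64 -1.63 0 0 0; 0 0.51 2.64 -1.62 0 0 0; 0 -0.69 3.39 1.33 -0.6 -4.3 2.1; 0 -0.47 3.4 1.41 -0.5 -4.3 2.1; 0 -0.23 3.4 1.46 -0.6 -4.2 2.1; 0 0 3.39 1.51 -0.5 -4.3 2.1; 0 0.24 3.37 1.52 -0.6 -4.2 2.1; 0 0.47 3.35 1.54 -0.6 -4.3 2.1; 0 0.71 3.3 1.52 -0.5 -4.2 2.1
```

Call:
{"api": "play_rows", "payload": {"plan": "0 0.51 2.64 -1.63 0 0 0; 0 0.51 2.64 -1.63 0 0 0; 0 0.51 2.64 -1.62 0 0 0; 0 -0.69 3.39 1.33 -0.6 -4.3 2.1; 0 -0.47 3.4 1.41 -0.5 -4.3 2.1; 0 -0.23 3.4 1.46 -0.6 -4.2 2.1; 0 0 3.39 1.51 -0.5 -4.3 2.1; 0 0.24 3.37 1.52 -0.6 -4.2 2.1; 0 0.47 3.35 1.54 -0.6 -4.3 2.1; 0 0.71 3.3 1.52 -0.5 -4.2 2.1; 0 0 0 0 0 0 0; 0 0 0 0 0 0 0"}}

```text
t: 15.4
ee_pos: [556.6, -363.1, 139.1]
orientation: [-3.134, 0.192, -0.0]
ft_force: [-0.1, 0.3, -2.0]
width: 9.7
```

```bash
python3 - <<'E'
from h import *
p,M=now();o=get_obs();print(p,o['t'],o['width'],o['ft_force'])
W=cloud(get_image('side'))
# filter bottom estimate
s=(abs(W[...,0]-557)<70)&(abs(W[...,1]+364)<60)&(W[...,2]>50)&(W[...,2]<140);print(s.sum(),np.nanpercentile(W[s],[2,50,98],axis=0).round(0).tolist())
save(rows((p,M),[(down(557,-364,60,-7),0,3)]))
E
```

```text
[ 556.63833353 -363.0735933   139.12101382] 15.4 9.737206676340303 [-0.1406623   0.29460501 -1.98522204]
577 [[510.0, -405.0, 88.0], [540.0, -336.0, 126.0], [597.0, -308.0, 135.0]]
3 0 0.02 0.03 2.64 0 0 0; 0 0.01 0.04 2.64 -0.1 0 0; 0 0.02 0.03 2.63 0 0 0
```

Call:
{"api": "play_rows", "payload": {"plan": "0 0 0 2.6 0 0 0; 0 0 0 2.6 0 0 0; 0 0 0 2.6 0 0 0; 0 0 0 0.3 0 0 0; 0 0 0 0 0 0 0; 0 0 0 0 0 0 0"}}

```text
t: 16.2
ee_pos: [558.0, -364.4, 61.2]
orientation: [3.134, -0.193, 0.005]
ft_force: [-0.8, 0.0, -1.5]
width: 9.9
```

Call:
{"api": "play_rows", "payload": {"plan": "0 0 0 0.3 0 0 0; 0 0 0 0.2 0 0 0; 0 0 0 0 0 0 0; 0 0 0 0 0 0 0"}}

```text
t: 16.7
ee_pos: [557.5, -364.3, 56.0]
orientation: [3.135, -0.193, 0.003]
ft_force: [-2.8, 1.5, 8.2]
width: 9.5
```

Call:
{"api": "play_rows", "payload": {"plan": "4.5 0 0 0 0 0 0; 4.5 0 0 0 0 0 0; 4.5 0 0 0 0 0 0; 4.5 0 0 -2.5 0 0 0; 4.5 0 0 -5 0 0 0; 4.5 0 0 -5 0 0 0; 4.5 0 0 -5 0 0 0; 4.5 0 0 0 0 0 0; 4.5 0 0 0 0 0 0"}}

```text
t: 17.82
ee_pos: [556.5, -363.8, 228.9]
orientation: [-3.135, 0.193, -0.001]
ft_force: [-1.0, -0.2, -0.1]
width: 45.1
```

```bash
python3 - <<'E'
from h import *
p,M=now();o=get_obs();print(p,o['t'],o['width'],o['ft_force'])
W=cloud(get_image('top'))
s=np.zeros((480,640),bool);s[180:258,410:478]=1
s&=(W[...,2]>60)&(W[...,2]<90);print(s.sum(),np.nanmedian(W[s],0))
save(rows((p,M),[(down(376.4,270,200,9.3),4.5,4)]))
E
```

```text
[ 556.49536435 -363.75755412  228.93207124] 17.825 45.06121604098852 [-1.01514597 -0.21694736 -0.11492272]
13 [ 541.25287786 -358.0908531    71.05748541]
17 4.5 -1.51 -3.57 0.17 0 0 -1; 4.5 -1.45 -3.6 0.17 0 0 -1; 4.5 -1.38 -3.62 0.17 0 0 -1; 4.5 -1.32 -3.64 0.17 0 0 -1; 4.5 -1.26 -3.67 0.17 0 0 -1; 4.5 -1.19 -3.69 0.17 0 0 -0.9; 4.5 -1.13 -3.71 0.17 0 0 -1; 4.5 -1.07 -3.72 0.17 0 0 -0.9; 4.5 -1.01 -3.74 0.17 0 0 -1; 4.5 -0.95 -3.76 0.17 0 0 -0.9; 4.5 -0.89 -3.77 0.17 0 0 -1; 4.5 -0.82 -3.79 0.17 0 0 -0.9; 4.5 -0.76 -3.8 0.17 0 0 -1; 4.5 -0.69 -3.81 0.17 0 0 -0.9; 4.5 -0.64 -3.82 0.17 0 0 -1; 4.5 -0.57 -3.83 0.18 0 0 -0.9; 4.5 -0.5 -3.85 0.17 0 0 -1
```

The spent filter stays in the tray. Moving above the new filter.

Call:
{"api": "play_rows", "payload": {"plan": "4.5 -1.51 -3.57 0.17 0 0 -1; 4.5 -1.45 -3.6 0.17 0 0 -1; 4.5 -1.38 -3.62 0.17 0 0 -1; 4.5 -1.32 -3.64 0.17 0 0 -1; 4.5 -1.26 -3.67 0.17 0 0 -1; 4.5 -1.19 -3.69 0.17 0 0 -0.9; 4.5 -1.13 -3.71 0.17 0 0 -1; 4.5 -1.07 -3.72 0.17 0 0 -0.9; 4.5 -1.01 -3.74 0.17 0 0 -1; 4.5 -0.95 -3.76 0.17 0 0 -0.9; 4.5 -0.89 -3.77 0.17 0 0 -1; 4.5 -0.82 -3.79 0.17 0 0 -0.9; 4.5 -0.76 -3.8 0.17 0 0 -1; 4.5 -0.69 -3.81 0.17 0 0 -0.9; 4.5 -0.64 -3.82 0.17 0 0 -1; 4.5 -0.57 -3.83 0.18 0 0 -0.9; 4.5 -0.5 -3.85 0.17 0 0 -1; 4.5 0 0 0 0 0 0; 4.5 0 0 0 0 0 0; 4.5 0 0 0 0 0 0"}}

```text
t: 20.38
ee_pos: [376.8, 268.6, 199.8]
orientation: [3.13, 0.254, 0.0]
ft_force: [0.3, -0.1, -0.0]
width: 44.6
```

```bash
python3 - <<'E'
from h import *
p,M=now();o=get_obs();print(p,o['t'],np.degrees(R.from_matrix(down(0,0,0,9.3)[1].T@M).as_rotvec()))
# bar in side view from the first clouds
S=np.load('s3.npz')['W'];T=np.load('t3.npz')['W']
for W in(S,T):
    b=(abs(W[...,0]-376)<50)&(abs(W[...,1]-270)<30)&(W[...,2]>66)&(W[...,2]<85)
    print(b.sum(),cv2.minAreaRect(W[b][:,:2].astype(np.float32)))
save(rows((p,M),[(down(376.4,270,110,9.3),4.5,4.5),(down(376.4,270,52,9.3),4.5,2)]))
E
```

```text
[376.84444748 268.63924564 199.79817717] 20.375 [-0.05914276  0.01092995  0.02640717]
83 ((374.14031982421875, 269.7384948730469), (53.91350555419922, 13.538071632385254), 10.461236953735352)
0 ((0.0, 0.0), (0.0, 0.0), 0.0)
5 4.5 -0.01 -0.08 4.49 0 0 0; 4.5 -0.01 -0.07 4.49 0.1 0 0; 4.5 0 0 1.93 0 0 0; 4.5 0 0 1.93 0 0 0; 4.5 0 0 1.94 0 0 0
```

Call:
{"api": "play_rows", "payload": {"plan": "4.5 -0.06 -0.08 4.49 0 0 0; 4.5 -0.06 -0.07 4.49 0 0 0; 4.5 0 0 1.93 0 0 0; 4.5 0 0 1.93 0 0 0; 4.5 0 0 1.94 0 0 0; 4.5 0 0 0 0 0 0; 0 0 0 0 0 0 0; 0 0 0 0 0 0 0; 0 0 0 0 0 0 0; 0 0 0 0 0 0 0; 0 0 0 0 0 0 0"}}

```text
t: 21.75
ee_pos: [375.8, 271.1, 52.8]
orientation: [3.131, 0.256, 0.003]
ft_force: [-0.6, -2.3, 5.4]
width: 9.8
```

```bash
python3 - <<'E'
from h import *
p,M=now();o=get_obs();print(p,o['t'],o['width'],o['ft_force'])
Rz=lambda d:R.from_euler('z',d,degrees=True).as_matrix()
q=onface(-83,-1,75)
P=rows((p,M),[((p+np.array([0,0,40.]),M),0,2),((p+np.array([10,-60,140.]),M),0,4),(q,0,3.5)]);save(P)
E
```

```text
[375.78427791 271.05989703  52.83542742] 21.75 9.768271453934902 [-0.56824566 -2.31324826  5.4299263 ]
15 0 0 0 -1.33 0 0 0; 0 0 0 -1.33 0 0 0; 0 0.01 0 -1.34 0 0 0; 0 0.01 2.03 -3.33 0 0 0; 0 0.01 2.03 -3.33 0 0 0; 0 0 2.03 -3.34 0 0 0; 0 1.04 3.1 0.03 0 3.3 0.1; 0 1.04 3.1 0.09 0 3.3 0.2; 0 1.04 3.09 0.15 0 3.3 0.1; 0 1.04 3.09 0.21 -0.1 3.3 0.1; 0 1.03 3.09 0.27 -0.1 3.3 0.2; 0 1.02 3.09 0.34 0 3.4 0.2; 0 1.01 3.08 0.4 0 3.3 0.1; 0 0.99 3.08 0.45 -0.1 3.4 0.1; 0 0.98 3.07 0.52 0 3.3 0.2
```

Call:
{"api": "play_rows", "payload": {"plan": "0 0 0 -1.33 0 0 0; 0 0 0 -1.33 0 0 0; 0 0 0 -1.34 0 0 0; 0 0.01 2.03 -3.33 0 0 0; 0 0.01 2.03 -3.33 0 0 0; 0 0 2.03 -3.34 0 0 0; 0 1.04 3.1 0.03 0 3.3 0.1; 0 1.04 3.1 0.09 0 3.3 0.2; 0 1.04 3.09 0.15 0 3.3 0.1; 0 1.04 3.09 0.21 -0.1 3.3 0.1; 0 1.03 3.09 0.27 -0.1 3.3 0.2; 0 1.02 3.09 0.34 0 3.4 0.2; 0 1.01 3.08 0.4 0 3.3 0.1; 0 0.99 3.08 0.45 -0.1 3.4 0.1; 0 0.98 3.07 0.52 0 3.3 0.2; 0 0 0 0 0 0 0; 0 0 0 0 0 0 0; 0 0 0 0 0 0 0"}}

```text
t: 24.0
ee_pos: [521.4, -45.0, 190.4]
orientation: [-2.993, -0.213, -0.792]
ft_force: [0.2, -0.5, -2.6]
width: 9.4
```

```bash
python3 - <<'E'
from h import *
p,M=now();o=get_obs();print(loc(p),o['t'],np.degrees(R.from_matrix(onface(0,0,0)[1].T@M).as_rotvec()),o['ft_force'],o['width'])
i=shot('side');j=shot('top')
cv2.imwrite('pics/c4.png',np.hstack([cv2.resize(i['pixels'][140:280,240:380,::-1],(400,400)),cv2.resize(j['pixels'][150:260,290:400,::-1],(400,400))]))
for nm,i in(('side',i),('top',j)):
    W=cloud(i);L=(W-p)@M;x,y,z=L[...,0],L[...,1],L[...,2]  # tool frame: z ahead
    px=i['pixels'].astype(int)
    b=(abs(x)<60)&(abs(y)<70)&(z>5)&(z<56)
    t=b&(abs(z-11)<5);print(nm,'all',b.sum(),np.nanpercentile(x[b],[1,99]).round(1),np.nanpercentile(y[b],[1,99]).round(1),np.nanpercentile(z[b],[1,99]).round(1),'topface',t.sum(),[np.nanpercentile(v[t],[1,99]).round(1) for v in(x,y,z)] if t.sum() else '')
E
```

```text
[-84.1   3.2  75.5] 24.0 [ 0.16722205 -0.35341833 -0.07770165] [ 0.23356664 -0.45454517 -2.59483314] 9.430393786458572
side all 513 [-39.9  38.2] [-54.3  41.8] [ 5.5 52.2] topface 319 [array([-40.1,  37.8]), array([-54.2,  43.1]), array([ 6.2, 15.7])]
top all 559 [-27.   42.1] [-51.1  47.9] [ 5.5 51.3] topface 397 [array([-36.6,  41.9]), array([-50.5,  48.2]), array([ 6.3, 15.8])]
```

View pics/c4.png

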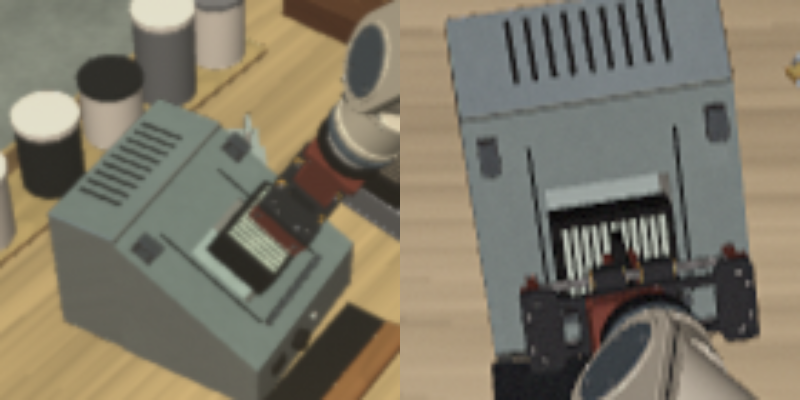

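The white-pleated filter hangs square above the bay, side crop (250,240). I correct by about -4.5 mm in y and start in slowly.

Call:
{"api": "play_rows", "payload": {"plan": "0 0.04 0.47 1 -0.2 0.3 0; 0 0 0 0.8 0 0 0; 0 0 0 0 0 0 0; 0 0 0 0 0 0 0"}}

```text
t: 24.6
ee_pos: [531.4, -49.1, 174.7]
orientation: [-2.994, -0.21, -0.801]
ft_force: [1.0, 0.4, -2.6]
width: 9.9
```

```bash
python3 - <<'E'
from h import *
p,M=now();o=get_obs();print(loc(p),o['t'],np.degrees(R.from_matrix(onface(0,0,0)[1].T@M).as_rotvec()),o['ft_force'],o['width'])
E
```

```text
[-83.8  -2.2  57.2] 24.6 [-0.06420621 -0.0544525  -0.03228067] [ 1.00384119  0.43093354 -2.57666449] 9.931790257729029
```

Call:
{"api": "play_rows", "payload": {"plan": "0 0 -0.06 0.6 0 0 0; 0 0 0 0.6 0 0 0; 0 0 0 0.4 0 0 0; 0 0 0 0 0 0 0; 0 0 0 0 0 0 0"}}

```text
t: 25.22
ee_pos: [543.2, -48.2, 164.2]
orientation: [-2.993, -0.209, -0.814]
ft_force: [-0.1, 2.9, 15.7]
width: 9.4
```

```bash
python3 - <<'E'
from h import *
p,M=now();o=get_obs();print(loc(p),o['t'],np.degrees(R.from_matrix(onface(0,0,0)[1].T@M).as_rotvec()),F.T@o['ft_force'],M.T@o['moment'],o['joint_torque'])
i=shot('side');j=shot('top')
cv2.imwrite('pics/c5.png',np.hstack([cv2.resize(i['pixels'][180:260,270:350,::-1],(400,400),interpolation=cv2.INTER_CUBIC),cv2.resize(j['pixels'][180:240,310:370,::-1],(400,400),interpolation=cv2.INTER_CUBIC)]))
E
```

```text
[-78.9  -3.   42.2] 25.225 [-0.23718115  0.41434571 -0.047063  ] [ 8.07143424  2.85536424 13.45256637] [0.48798901 1.12818843 0.06476627] [ -1.6506369  -28.12255204 -13.20455343  -0.24072069  -0.54545576
  -0.04915177]
```

View pics/c5.png

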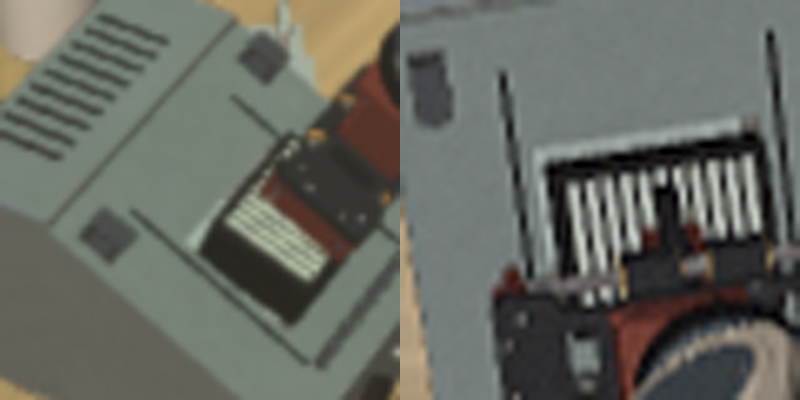

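Contact: the filter catches the mouth at its lower and right (-y) edges, top crop (768,170). Backing off 15 mm to re-measure.

Call:
{"api": "play_rows", "payload": {"plan": "0 0 0 -0.8 0 0 0; 0 0 0 -0.8 0 0 0; 0 0 0 0 0 0 0; 0 0 0 0 0 0 0"}}

```text
t: 25.82
ee_pos: [531.4, -48.8, 174.5]
orientation: [-2.995, -0.209, -0.801]
ft_force: [-0.3, -0.6, -2.1]
width: 10.3
```

```bash
python3 - <<'E'
from h import *
p,M=now();o=get_obs();print(loc(p),o['t'],np.degrees(R.from_matrix(onface(0,0,0)[1].T@M).as_rotvec()),F.T@o['ft_force'],o['width'])
for nm in('side','top'):
    i=get_image(nm);W=cloud(i);L=(W-p)@M;x,y,z=L[...,0],L[...,1],L[...,2]
    t=(abs(x)<42)&(abs(y)<48)&(abs(y)>12)&(abs(z-11)<7)
    A=np.linalg.lstsq(np.c_[x[t],y[t],np.ones(t.sum())],z[t],rcond=None)[0];print(nm,t.sum(),A)
    Ls=(W-SEAT)@F
    # outline of filter top: cast all component pixels above face by >12 (n) and tool-z>2 onto top plane
    m=((Ls[...,2]>9)&(z>4)&(z<60)&(abs(x)<60)&(abs(y)<70)).astype(np.uint8)
    tm=((abs(z-11)<4.5)&(abs(x)<60)&(abs(y)<70))
    v,u=np.nonzero(tm);P=cast(np.array(i['eye']),att(i),i['fx'],i['cx'],i['cy'],u,v,p+M[:,2]*10.5,M[:,2]);Q=(P-p)@M
    print('outline in tool',np.percentile(Q[:,0],[.5,99.5]).round(1),np.percentile(Q[:,1],[.5,99.5]).round(1))
    # bottom edge points on side walls: deepest tool-z that is filter (n>2)
    s=(Ls[...,2]>6)&(z>25)&(z<56)&(abs(x)<55)&(abs(y)<65);print('walls',s.sum(),np.nanpercentile(x[s],[2,50,98]).round(1),np.nanpercentile(y[s],[2,50,98]).round(1),np.nanpercentile(z[s],[2,98]).round(1))
    a=s&(y<-35); 
    if a.sum()>10: print('left wall: y=',np.median(y[a]),'x edges by z',[(zz,np.nanpercentile(x[a&(abs(z-zz)<5)],[5,95]).round(1).tolist()) for zz in(15,30,40,48) if (a&(abs(z-zz)<5)).sum()>3])
E
```

```text
[-83.9  -1.9  57.1] 25.825 [-0.08239231 -0.04251339 -0.01713711] [-1.41089517 -0.55287248 -1.661748  ] 10.273735126125192
side 206 [ 1.17239298e-01 -3.80560002e-03  9.27329794e+00]
outline in tool [-42.6  37.3] [-55.6  42.6]
walls 120 [-47.   -5.   41.4] [-53.5 -49.4   4.2] [25.7 50.8]
left wall: y= -49.48018565824776 x edges by z [(30, [-39.5, 28.6]), (40, [-43.3, 28.6]), (48, [-44.8, 30.1])]
top 316 [ 1.14934600e-01 -2.70888929e-04  9.09594263e+00]
outline in tool [-22.1  40.9] [-50.9  47.9]
walls 51 [-0.6 35.7 37.9] [-51.2  -9.5  57.4] [25.8 50.9]
left wall: y= -50.964429248474396 x edges by z [(30, [-5.5, 37.5]), (48, [3.2, 31.8])]
```

The filter has pitched 6.6° about the bar in the grip, bottom swung down-slope. I turn the tool +6.6° about its y axis so the cassette is square to the bay, then re-measure.

Call:
{"api": "play_rows", "payload": {"plan": "0 0.08 -0.07 0 0.1 6.6 0; 0 0 0 0 0 0 0; 0 0 0 0 0 0 0"}}

```text
t: 26.3
ee_pos: [532.2, -43.3, 174.6]
orientation: [-2.957, -0.216, -0.86]
ft_force: [0.9, -0.2, -2.5]
width: 10.0
```

```bash
cat > fm.py <<'E'
from h import *
p,M=now();o=get_obs();print(loc(p),o['t'],np.degrees(R.from_matrix(onface(0,0,0)[1].T@M).as_rotvec()).round(2),(F.T@o['ft_force']).round(1),round(o['width'],1))
for nm in('side','top'):
    i=get_image(nm);W=cloud(i);L=(W-SEAT)@F;x,y,z=L[...,0],L[...,1],L[...,2]
    c=loc(p);h=c[2]-9-.0
    t=(abs(x-c[0])<42)&(abs(y-c[1])<48)&(abs(y-c[1])>12)&(abs(z-h)<7)
    A=np.linalg.lstsq(np.c_[x[t]-c[0],y[t],np.ones(t.sum())],z[t],rcond=None)[0];print(nm,'top plane n=',A.round(3))
    tm=(abs(z-A[2])<5)&(abs(x-c[0])<60)&(abs(y)<70)&(z>4);v,u=np.nonzero(tm)
    P=cast(np.array(i['eye']),att(i),i['fx'],i['cx'],i['cy'],u,v,SEAT+F[:,2]*A[2],F[:,2]);Q=(P-SEAT)@F
    print(' outline x',np.percentile(Q[:,0],[.5,99.5]).round(1),'y',np.percentile(Q[:,1],[.5,99.5]).round(1))
    for s in(1,):
        w=(y>c[1]+40)&(z>6)&(z<A[2]-4)&(abs(x-c[0])<60)&(y<70)
        if w.sum()>10: print(' +y wall',w.sum(),'x',np.nanpercentile(x[w],[3,97]).round(1),'y',np.nanmedian(y[w]).round(1))
E
python3 fm.py
```

```text
[-82.5   3.4  56.4] 26.3 [ 0.95  2.49 -0.11] [-0.5 -0.3 -2.6] 10.0
side top plane n= [-8.8000e-02  2.0000e-02  4.7942e+01]
 outline x [-124.   -45.1] y [-38.8  59.2]
 +y wall 174 x [-123.8  -48.3] y 53.5
top top plane n= [-1.0800e-01  1.9000e-02  4.8297e+01]
 outline x [-108.3  -40. ] y [-44.   54.5]
 +y wall 45 x [-104.1  -42.7] y 53.4
```

Call:
{"api": "play_rows", "payload": {"plan": "0 0 0.12 0 -0.3 1.2 0; 0 0 0.12 0 -0.2 1.2 0; 0 0 0.12 0 -0.2 1.2 0; 0 0 0.1 0 -0.2 1.2 0.1; 0 0 0 0 0 0 0; 0 0 0 0 0 0 0"}}

```text
t: 27.15
ee_pos: [533.1, -47.6, 174.9]
orientation: [-2.926, -0.205, -0.989]
ft_force: [-0.1, -0.0, -2.6]
width: 9.6
```

```bash
python3 fm.py
```

```text
[-82.1  -1.   56.5] 27.15 [0.08 7.35 0.02] [-1.4  0.  -2.2] 9.6
side top plane n= [-3.4000e-02  7.0000e-03  4.8403e+01]
 outline x [-121.9  -43. ] y [-47.1  52.9]
 +y wall 181 x [-120.8  -46.3] y 49.0
top top plane n= [-4.7000e-02  4.0000e-03  4.8419e+01]
 outline x [-118.8  -38.6] y [-49.  50.]
 +y wall 43 x [-111.9  -40.3] y 49.6
```

Call:
{"api": "play_rows", "payload": {"plan": "0 -0.12 0.03 0.4 0 1.1 0; 0 -0.12 0.02 0.4 0 1.1 0; 0 0 0 0 0 0 0; 0 0 0 0 0 0 0"}}

```text
t: 27.75
ee_pos: [536.0, -47.7, 167.1]
orientation: [-2.904, -0.203, -1.044]
ft_force: [0.1, 0.3, -2.7]
width: 9.6
```

```bash
python3 fm.py; python3 -c "
from h import *
p,M=now();d=-F[:,2];print('tool dir of -n',M.T@d)"
```

```text
[-83.5  -1.5  48.3] 27.75 [0.08 9.54 0.02] [-1.2  0.2 -2.4] 9.6
side top plane n= [-1.2000e-02  7.0000e-03  4.0454e+01]
 outline x [-122.6  -43.9] y [-48.4  54.6]
 +y wall 149 x [-120.6  -44.5] y 48.4
top top plane n= [-1.4000e-02 -3.0000e-03  4.0093e+01]
 outline x [-119.3  -39.3] y [-49.5  49.6]
 +y wall 48 x [-110.8  -34.3] y 48.5
tool dir of -n [-0.16604652  0.00136933  0.98611697]
```

Call:
{"api": "play_rows", "payload": {"plan": "0 -0.15 0 0 0 0 0; 0 -0.07 0 0.4 0 0 0; 0 -0.07 0 0.4 0 0 0; 0 -0.07 0 0.4 0 0 0; 0 0 0 0 0 0 0; 0 0 0 0 0 0 0"}}

```text
t: 28.6
ee_pos: [541.0, -47.0, 155.4]
orientation: [-2.904, -0.203, -1.044]
ft_force: [6.2, 0.8, -1.2]
width: 9.6
```

```bash
python3 fm.py
```

```text
[-85.   -1.5  35.6] 28.6 [0.09 9.57 0.03] [ 4.8 -0.  -4.1] 9.6
side top plane n= [5.0000e-03 3.0000e-03 2.7796e+01]
 outline x [-123.3  -44.4] y [-49.1  53.2]
 +y wall 86 x [-122.8  -46.3] y 48.0
top top plane n= [-9.0000e-03 -4.0000e-03  2.7509e+01]
 outline x [-110.6  -40.1] y [-49.9  49.5]
 +y wall 24 x [-112.4  -41.5] y 44.9
```

It's inside, lightly touching the lower wall. Easing 1 mm up-slope and continuing.

Call:
{"api": "play_rows", "payload": {"plan": "0 0.1 0 0.4 0 0 0; 0 -0.12 0 0.7 0 0 0; 0 -0.12 0 0.7 0 0 0; 0 -0.12 0 0.7 0 0 0; 0 0 0 0 0 0 0; 0 0 0 0 0 0 0"}}

```text
t: 29.45
ee_pos: [553.8, -44.9, 134.0]
orientation: [-2.905, -0.203, -1.042]
ft_force: [1.6, 0.2, -1.8]
width: 9.8
```

```bash
python3 fm.py
```

```text
[-84.5  -1.2  10.6] 29.45 [0.09 9.47 0.04] [ 0.5 -0.  -2.4] 9.8
side top plane n= [1.000e-02 1.000e-03 2.734e+00]
 outline x [-134.3  -25. ] y [-64.2  66.5]
top top plane n= [3.000e-03 2.000e-03 2.093e+00]
 outline x [-141.3  -26.6] y [-65.5  66.2]
```

Call:
{"api": "play_rows", "payload": {"plan": "0 -0.14 0 0.85 0 0 0; 0 -0.14 0 0.85 0 0 0; 0 -0.14 0 0.85 0 0 0; 0 -0.14 0 0.85 0 0 0; 0 0 0 0 0 0 0; 0 0 0 0 0 0 0"}}

```text
t: 30.3
ee_pos: [571.1, -42.6, 104.6]
orientation: [-2.905, -0.203, -1.043]
ft_force: [-0.5, -0.3, -2.0]
width: 9.9
```

```bash
python3 fm.py | grep -v outl
```

```text
[-84.   -1.3 -23.5] 30.3 [0.08 9.51 0.04] [-1.5 -0.2 -1.4] 9.9
side top plane n= [-2.0000e-03  3.0000e-03 -3.1435e+01]Traceback (most recent call last):
  File "fm.py", line 10, in <module>
    print(' outline x',np.percentile(Q[:,0],[.5,99.5]).round(1),'y',np.percentile(Q[:,1],[.5,99.5]).round(1))
                       ~~~~~~~~~~~~~^^^^^^^^^^^^^^^^^^
    return _quantile_unchecked(
        a, q, axis, out, overwrite_input, method, keepdims, weights)
    return _ureduce(a,
                    func=_quantile_ureduce_func,
    ...<5 lines>...
                    overwrite_input=overwrite_input,
                    method=method)
    r = func(a, **kwargs)
    result = _quantile(arr,
                       quantiles=q,
    ...<2 lines>...
                       out=out,
                       weights=wgt)
    slices_having_nans = np.isnan(arr[-1, ...])
                                  ~~~^^^^^^^^^
IndexError: index -1 is out of bounds for axis 0 with size 0
```

7.5 mm to go.

Call:
{"api": "play_rows", "payload": {"plan": "0 -0.08 0 0.45 0 0 0; 0 -0.04 0 0.25 0 0 0; 0 0 0 0 0 0 0; 0 0 0 0 0 0 0"}}

```text
t: 30.85
ee_pos: [575.1, -42.1, 98.7]
orientation: [-2.904, -0.202, -1.045]
ft_force: [-4.5, -2.4, 4.5]
width: 9.6
```

Call:
{"api": "play_rows", "payload": {"plan": "0 -0.02 0 0.15 0 0 0; 0 0 0 0 0 0 0; 0 0 0 0 0 0 0"}}

```text
t: 31.22
ee_pos: [575.3, -42.0, 98.3]
orientation: [-2.904, -0.202, -1.046]
ft_force: [-15.8, -3.2, 19.6]
width: 9.7
```

```bash
python3 fm.py 2>/dev/null| grep -v outl
```

```text
[-83.5  -1.3 -31.1] 31.225 [0.07 9.64 0.07] [-4.1 -0.9 25. ] 9.7
side top plane n= [-1.1000e-02  1.6000e-02 -3.7929e+01]
```

Seated: 25 N normal and the top plane reads -37.9, the same as the spent one did. Release and retreat.

Call:
{"api": "play_rows", "payload": {"plan": "0 0 0 -0.1 0 0 0; 4 0 0 0 0 0 0; 4 0 0 0 0 0 0; 4 0 0 0 0 0 0; 4 0.1 0 -1.5 0 0 0; 4 0.3 0 -2 0 0 0; 4 0 0 -3 0 0 0; 4 0 0 -4 0 0 0; 4 0 0 -4 0 0 0; 4 0 0 0 0 0 0; 4 0 0 0 0 0 0"}}

```text
t: 32.65
ee_pos: [496.5, -52.7, 203.3]
orientation: [-2.899, -0.203, -1.048]
ft_force: [0.5, -0.5, 0.9]
width: 39.9
```

```bash
python3 - <<'E'
from h import *
p,M=now();o=get_obs();print(p,o['t'],o['ft_force'],o['width'])
for nm in('side','top'):
    W=cloud(get_image(nm));L=(W-SEAT)@F;x,y,n=L[...,0],L[...,1],L[...,2]
    t=(abs(x+83)<38)&(abs(y)<48)&(abs(y)>10)&(n<-25)&(n>-55)
    print(nm,t.sum(),np.linalg.lstsq(np.c_[x[t]+83,y[t],np.ones(t.sum())],n[t],rcond=None)[0].round(3) if t.sum()>20 else '')
    if nm=='side':
        d=(abs(W[...,0]-500)<30)&(abs(W[...,1]-345)<70)&(W[...,2]<15);print('door top z',np.nanmedian(W[d][:,2]))
L=np.load('laid.npz')
q=L['p'].copy();q[2]=150
save(rows((p,M),[((p+np.array([0,60,60.]),M),8.7,3.5),((q,L['M']),8.7,3.5)]))
E
```

```text
[496.48682964 -52.69683673 203.31780159] 32.65 [ 0.4644708  -0.45524355  0.92591662] 39.93085564560905
side 212 [-7.0000e-03  6.0000e-03 -3.7901e+01]
door top z 8.493482030848554
top 517 [ 7.0000e-03  7.0000e-03 -3.8522e+01]
14 8.7 1.49 -1.99 -1.35 0 0 0; 8.7 1.49 -1.99 -1.35 0 0 0; 8.7 1.49 -1.99 -1.35 0 0 0; 8.7 0.16 -2.97 1.49 -0.1 -3.6 0.3; 8.7 0.24 -2.98 1.48 -0.1 -3.6 0.3; 8.7 0.32 -2.98 1.45 -0.1 -3.6 0.3; 8.7 0.39 -2.98 1.43 -0.1 -3.6 0.3; 8.7 0.47 -2.99 1.39 -0.1 -3.6 0.3; 8.7 0.54 -3 1.36 -0.1 -3.6 0.2; 8.7 0.61 -3 1.32 -0.1 -3.6 0.3; 8.7 0.68 -3 1.27 -0.2 -3.6 0.2; 8.7 0.74 -3.01 1.21 -0.1 -3.6 0.3; 8.7 0.8 -3.02 1.16 -0.2 -3.6 0.2; 8.7 0.87 -3.02 1.1 -0.1 -3.6 0.3
```

Call:
{"api": "play_rows", "payload": {"plan": "8.7 1.49 -1.99 -1.35 0 0 0; 8.7 1.49 -1.99 -1.35 0 0 0; 8.7 1.49 -1.99 -1.35 0 0 0; 8.7 0.16 -2.97 1.49 -0.1 -3.6 0.3; 8.7 0.24 -2.98 1.48 -0.1 -3.6 0.3; 8.7 0.32 -2.98 1.45 -0.1 -3.6 0.3; 8.7 0.39 -2.98 1.43 -0.1 -3.6 0.3; 8.7 0.47 -2.99 1.39 -0.1 -3.6 0.3; 8.7 0.54 -3 1.36 -0.1 -3.6 0.2; 8.7 0.61 -3 1.32 -0.1 -3.6 0.3; 8.7 0.68 -3 1.27 -0.2 -3.6 0.2; 8.7 0.74 -3.01 1.21 -0.1 -3.6 0.3; 8.7 0.8 -3.02 1.16 -0.2 -3.6 0.2; 8.7 0.87 -3.02 1.1 -0.1 -3.6 0.3; 8.7 0 0 0 0 0 0; 8.7 0 0 0 0 0 0; 8.7 0 0 0 0 0 0"}}

```text
t: 34.88
ee_pos: [560.0, 317.1, 158.2]
orientation: [-3.121, -0.155, -0.076]
ft_force: [-0.1, -0.2, -0.0]
width: 87.0
```

```bash
python3 - <<'E'
from h import *
p,M=now();o=get_obs();print(p,o['t'],o['ft_force'],o['width'])
L=np.load('laid.npz');q=L['p'].copy();q[2]=75;r=L['p'].copy();r[2]+=.5
print(np.degrees(R.from_matrix(L['M'].T@M).as_rotvec()))
save(rows((p,M),[((q,L['M']),8.7,4),((r,L['M']),8.7,2)]))
E
```

```text
[560.00961464 317.06798993 158.24363755] 34.875 [-0.06016484 -0.23642636 -0.03848842] 87.01067471299368
[ 0.69542927  2.68294475 -0.69540299]
6 8.7 0.23 -0.97 2.8 -0.2 -0.9 0.2; 8.7 0.27 -0.99 2.8 -0.2 -0.9 0.2; 8.7 0.32 -1 2.79 -0.3 -0.9 0.3; 8.7 0 0 1.96 0 0 0; 8.7 -0.01 0.01 1.97 0 0 0; 8.7 0 0 1.96 0 0 0
```

Call:
{"api": "play_rows", "payload": {"plan": "8.7 0.23 -0.97 2.8 -0.2 -0.9 0.2; 8.7 0.27 -0.99 2.8 -0.2 -0.9 0.2; 8.7 0.32 -1 2.79 -0.3 -0.9 0.3; 8.7 0 0 0 0 0 0; 8.7 0 0 0 0 0 0"}}

```text
t: 35.5
ee_pos: [569.0, 348.7, 76.4]
orientation: [-3.137, -0.137, -0.006]
ft_force: [0.4, -0.5, 0.7]
width: 87.0
```

```bash
python3 - <<'E'
from h import *
p,M=now();o=get_obs();print(p,o['t'])
L=np.load('laid.npz');r=L['p'].copy();r[2]+=.5
print(np.degrees(R.from_matrix(L['M'].T@M).as_rotvec()))
save(rows((p,M),[((r,L['M']),8.7,2)]))
E
```

```text
[568.9881636  348.67773476  76.38746773] 35.5
[0.02268085 0.0944503  0.00590168]
4 8.7 -0.03 0.01 1.51 0 0 0; 8.7 -0.03 0.01 1.51 0 0 0; 8.7 -0.03 0.01 1.51 0 0 0; 8.7 -0.03 0 1.5 0 -0.1 0
```

Call:
{"api": "play_rows", "payload": {"plan": "8.7 -0.03 0.01 1.51 0 0 0; 8.7 -0.03 0.01 1.51 0 0 0; 8.7 -0.03 0.01 1.51 0 0 0; 8.7 -0.03 0 1.5 0 -0.1 0; 8.7 0 0 0 0 0 0; 8.7 0 0 0 0 0 0"}}

```text
t: 36.25
ee_pos: [567.9, 348.9, 15.0]
orientation: [-3.137, -0.137, -0.002]
ft_force: [0.3, -0.5, 0.9]
width: 86.9
```

```bash
python3 - <<'E'
from h import *
p,M=now();o=get_obs();print(p,o['t'],o['ft_force'])
L=np.load('laid.npz');print(M.T@(L['p']-p),np.degrees(R.from_matrix(M.T@L['M']).as_rotvec()))
E
```

```text
[567.9298209  348.90668439  14.97296251] 36.25 [ 0.30891536 -0.48394901  0.94000155]
[ 0.05549187  0.53475787 -0.57662547] [0.00100546 0.05764065 0.01120801]
```

Call:
{"api": "play_rows", "payload": {"plan": "8.7 0 0.05 -0.05 0 0 0; 0 0 0 0 0 0 0; 0 0 0 0 0 0 0; 0 0 0 0 0 0 0; 0 0 0 0 0 0 0; 0 0 0 0 0 0 0; 0 0 0 0 0 0 0; 0 0 0 -1 0 0 0; 0 0 0 -2 0 0 0; 0 0 0 -3.5 0 0 0; 0 0 0 0 0 0 0; 0 0 0 0 0 0 0"}}

```text
t: 37.75
ee_pos: [567.4, 347.9, 80.2]
orientation: [-3.137, -0.137, -0.001]
ft_force: [-0.5, 0.0, -4.4]
width: 37.1
```

```bash
python3 - <<'E'
from h import *
p,M=now();o=get_obs();print(p,o['t'],o['ft_force'],o['width'])
H=np.load('hung.npz');h=H['p']+F[:,2]*80;N=H['M'];h2=h+np.array([0,120,50.])
print(loc(H['p']),loc(h))
save(rows((p,M),[((h2,N),0,3.5),((h,N),0,3)]))
E
```

```text
[567.3582658  347.92715089  80.21043352] 37.75 [-0.51396221  0.03754893 -4.38572409] 37.125619537260825
[-41.7   0.7  12.6] [-41.7   0.7  92.6]
15 0 -0.41 2.69 -1.97 0.1 3 -0.3; 0 -0.32 2.68 -1.99 0.1 3 -0.3; 0 -0.23 2.68 -2.01 0.1 3 -0.3; 0 -0.14 2.67 -2.02 0.1 3 -0.3; 0 -0.05 2.67 -2.03 0 3 -0.3; 0 0.04 2.67 -2.03 0.1 3 -0.3; 0 0.14 2.66 -2.03 0 3 -0.3; 0 0.23 2.66 -2.03 0.1 3 -0.3; 0 0.32 2.66 -2.01 0 3 -0.3; 0 0.41 2.67 -2 0.1 3 -0.3; 0 -0.79 2.38 0.7 0 0 0; 0 -0.79 2.37 0.7 0 0 0; 0 -0.79 2.38 0.7 0 0 0; 0 -0.79 2.37 0.7 0 0 0; 0 -0.8 2.38 0.69 0 0 0
```

Call:
{"api": "play_rows", "payload": {"plan": "0 -0.41 2.69 -1.97 0.1 3 -0.3; 0 -0.32 2.68 -1.99 0.1 3 -0.3; 0 -0.23 2.68 -2.01 0.1 3 -0.3; 0 -0.14 2.67 -2.02 0.1 3 -0.3; 0 -0.05 2.67 -2.03 0 3 -0.3; 0 0.04 2.67 -2.03 0.1 3 -0.3; 0 0.14 2.66 -2.03 0 3 -0.3; 0 0.23 2.66 -2.03 0.1 3 -0.3; 0 0.32 2.66 -2.01 0 3 -0.3; 0 0.41 2.67 -2 0.1 3 -0.3; 0 -0.79 2.38 0.7 0 0 0; 0 -0.79 2.37 0.7 0 0 0; 0 -0.79 2.38 0.7 0 0 0; 0 -0.79 2.37 0.7 0 0 0; 0 -0.8 2.38 0.69 0 0 0; 0 0 0 0 0 0 0; 0 0 0 0 0 0 0; 0 0 0 0 0 0 0"}}

```text
t: 40.0
ee_pos: [549.8, -42.6, 226.6]
orientation: [-2.992, -0.212, -0.803]
ft_force: [0.5, 0.1, -4.5]
width: 37.1
```

```bash
cat > dm.py <<'E'
from h import *
H=np.load('hung.npz')
p,M=now();o=get_obs();print(loc(p),'vs hung',loc(H['p']),o['t'],'rot err',np.degrees(R.from_matrix(H['M'].T@M).as_rotvec()).round(2),'F',(F.T@o['ft_force']).round(1),round(o['width'],1))
e=(p-H['p']);print('tool shift to hung line', (M.T@(-(e-F[:,2]*(e@F[:,2])))).round(2))
c=loc(p)
for nm in('side','top'):
    i=get_image(nm);W=cloud(i);L=(W-SEAT)@F;x,y,n=L[...,0]-c[0],L[...,1]-c[1],L[...,2]-c[2]
    t=(x>-105)&(x<-35)&(abs(y)<80)&(n>-25)&(n<10)&(L[...,2]>2)
    if t.sum()<50: continue
    A=np.linalg.lstsq(np.c_[x[t],y[t],np.ones(t.sum())],n[t],rcond=None)[0]
    print(nm,t.sum(),'door n slope x,y',A[:2].round(3),'n at tabs',A[2].round(1))
    px=i['pixels'].astype(int);m=(px.min(-1)>120)&(abs(n-A[0]*x-A[1]*y-A[2])<6)&(abs(y)<110)&(x>-130)&(x<60)
    v,u=np.nonzero(m);nn=F@np.array([-A[0],-A[1],1]);P0=p+F[:,2]*A[2]
    Q=(cast(np.array(i['eye']),att(i),i['fx'],i['cx'],i['cy'],u,v,P0,nn)-SEAT)@F-c
    print(' outline rel x',np.percentile(Q[:,0],[.5,99.5]).round(1),'y',np.percentile(Q[:,1],[.5,99.5]).round(1),cv2.minAreaRect(Q[:,:2].astype(np.float32)))
E
python3 dm.py
```

```text
[-41.3   1.7  92.6] vs hung [-41.7   0.7  12.6] 40.0 rot err [ 0.05  0.   -0.02] F [-1.9  0.  -4.1] 37.1
tool shift to hung line [-0.36  0.94 -0.  ]
side 838 door n slope x,y [0.018 0.   ] n at tabs -6.1
 outline rel x [-106.6   45.6] y [-81.3  88.7] ((-29.663230895996094, 3.1038818359375), (155.57144165039062, 172.62535095214844), 0.2961598336696625)
top 185 door n slope x,y [0.029 0.01 ] n at tabs -5.9
 outline rel x [-103.4   48.2] y [-82.6  85.2] ((-27.259445190429688, 1.2427215576171875), (153.16787719726562, 169.71224975585938), 0.5167166590690613)
```

The door hangs square with a 1.4° pitch. I correct that, get on the recorded line and descend.

Call:
{"api": "play_rows", "payload": {"plan": "0 -0.04 0.09 1 0 -0.6 0; 0 0 0 1 0 -0.6 0; 0 0 0 1.5 0 0 0; 0 0 0 1.5 0 0 0; 0 0 0 0 0 0 0; 0 0 0 0 0 0 0"}}

```text
t: 40.85
ee_pos: [573.8, -40.8, 182.5]
orientation: [-3.002, -0.211, -0.772]
ft_force: [0.8, -0.6, -4.4]
width: 37.2
```

```bash
python3 dm.py
```

```text
[-42.6   0.   42.4] vs hung [-41.7   0.7  12.6] 40.85 rot err [ 0.02 -1.21  0.03] F [-1.6 -0.7 -4.1] 37.2
tool shift to hung line [ 0.94 -0.69 -0.02]
side 838 door n slope x,y [-0.008 -0.   ] n at tabs -6.3
 outline rel x [-106.7   45.5] y [-81.4  88.6] ((-29.856475830078125, 3.1646881103515625), (172.33448791503906, 154.90589904785156), 89.92974090576172)
top 148 door n slope x,y [0.009 0.015] n at tabs -5.9
 outline rel x [-102.7   48.2] y [-83.2  85.4] ((-27.76709747314453, 1.151824951171875), (152.9901580810547, 169.4805450439453), 0.1915511190891266)
```

Call:
{"api": "play_rows", "payload": {"plan": "0 0.09 -0.07 0.8 0 0 0; 0 0.03 0 0.8 0 0 0; 0 0 0 0.6 0 0 0; 0 0 0 0 0 0 0; 0 0 0 0 0 0 0"}}

```text
t: 41.58
ee_pos: [585.3, -38.5, 164.0]
orientation: [-3.002, -0.211, -0.772]
ft_force: [0.4, -0.2, -4.5]
width: 37.0
```

```bash
python3 dm.py | head -2
```

```text
[-41.7   0.8  20.6] vs hung [-41.7   0.7  12.6] 41.575 rot err [ 0.02 -1.2   0.03] F [-1.9 -0.3 -4.1] 37.0
tool shift to hung line [ 0.05  0.04 -0.  ]
```

On the line, no contact, 8 mm to go.

Call:
{"api": "play_rows", "payload": {"plan": "0 0.01 0 0.4 0 0 0; 0 0 0 0.3 0 0 0; 0 0 0 0 0 0 0; 0 0 0 0 0 0 0"}}

```text
t: 42.18
ee_pos: [588.8, -38.0, 158.0]
orientation: [-3.002, -0.211, -0.773]
ft_force: [-0.4, 0.4, -4.6]
width: 37.5
```

Call:
{"api": "play_rows", "payload": {"plan": "0 0 0 0.1 0 0 0; 0 0 0 0 0 0 0; 0 0 0 0 0 0 0"}}

```text
t: 42.55
ee_pos: [588.9, -38.0, 157.3]
orientation: [-3.002, -0.211, -0.773]
ft_force: [-5.4, -1.3, 1.8]
width: 37.2
```

```bash
python3 dm.py
```

```text
[-41.9   0.7  12.9] vs hung [-41.7   0.7  12.6] 42.55 rot err [ 0.01 -1.19  0.03] F [-4.  -0.5  4.3] 37.2
tool shift to hung line [ 0.2   0.02 -0.  ]
side 702 door n slope x,y [0.004 0.002] n at tabs -6.1
 outline rel x [-123.3   46.4] y [-92.   92.1] ((-38.716854095458984, 1.5661239624023438), (217.8804168701172, 176.67164611816406), 89.13932037353516)
top 106 door n slope x,y [0.037 0.001] n at tabs -3.9
 outline rel x [-123.8   49.2] y [-83.4 100.2] ((-39.89851379394531, 8.090591430664062), (179.03562927246094, 203.68408203125), 0.27073079347610474)
```

Seated at the recorded depth with about 8 N. Releasing so the pins spring out, staying around the tabs for a check.

Call:
{"api": "play_rows", "payload": {"plan": "0 0.01 0 0.05 0 0 0; 0 0 0 0 0 0 0; 5 0 0 0 0 0 0; 5 0 0 0 0 0 0; 6 0 0 0 0 0 0; 6 0 0 0 0 0 0; 7 0 0 0 0 0 0; 8.7 0 0 0 0 0 0; 8.7 0 0 0 0 0 0; 8.7 0 0 0 0 0 0"}}

```text
t: 43.9
ee_pos: [589.9, -38.0, 156.9]
orientation: [-3.002, -0.211, -0.774]
ft_force: [0.0, -0.0, -0.8]
width: 87.0
```

Call:
{"api": "play_rows", "payload": {"plan": "8.7 0 0 -1.5 0 0 0; 8.7 0 0 -3 0 0 0; 8.7 0 0 -5 0 0 0; 8.7 -3 0 -5 0 0 0; 8.7 -4 3 -4 0 0 0; 8.7 -4 4 0 0 0 0; 8.7 -4 4 0 0 0 0; 8.7 0 4 0 0 0 0; 8.7 0 4 0 0 0 0; 8.7 0 0 0 0 0 0"}}

```text
t: 45.15
ee_pos: [399.2, -258.8, 246.2]
orientation: [-3.004, -0.207, -0.774]
ft_force: [0.8, 0.2, -0.5]
width: 86.9
```

```bash
python3 - <<'E'
from h import *
p,M=now();o=get_obs();print(p,o['t'],o['width'],o['ft_force'])
i=shot('side');j=shot('top');z=np.load('s3.npz')
i0=np.load('side0.npz');j0=np.load('top0.npz')
r=lambda a:cv2.resize(a[...,::-1],(400,280),interpolation=cv2.INTER_CUBIC)
A=(slice(195,265),slice(265,365));B=(slice(165,242),slice(300,410))
cv2.imwrite('pics/c6.png',np.vstack([np.hstack([r(i['pixels'][A]),r(j['pixels'][B])]),np.hstack([r(i0['p'][A]),r(j0['p'][B])])]))
for nm,W in(('side now',cloud(i)),('side start',i0['W']),('top now',cloud(j)),('top start',j0['W'])):
    L=(W-SEAT)@F;x,y,n=L[...,0],L[...,1],L[...,2]
    t=(x>-140)&(x<-70)&(abs(y)<75)&(abs(n-4)<10)
    print(nm,np.linalg.lstsq(np.c_[x[t]+105,y[t],np.ones(t.sum())],n[t],rcond=None)[0].round(3),end=' ')
    for s in(1,-1):
        t=(x>-58)&(x<-25)&(y*s>15)&(y*s<50)&(n>30)&(n<50);print('tab',s,t.sum(),np.nanmedian(L[t],0).round(1) if t.sum() else '',end=' ')
    print()
E
```

```text
[ 399.24332088 -258.78313415  246.24433736] 45.15 86.89746090807624 [ 0.77236774  0.20719056 -0.53170513]
side now [-9.e-03  4.e-03  6.e+00] tab 1 33 [-41.6  30.4  38.8] tab -1 28 [-41.6 -25.3  37.7] 
side start [-0.012  0.     5.552] tab 1 35 [-41.5  28.8  37.2] tab -1 27 [-42.6 -28.6  37.9] 
top now [1.000e-03 4.000e-03 5.764e+00] tab 1 18 [-39.3  30.1  41.9] tab -1 18 [-37.7 -26.6  41.7] 
top start [ 4.000e-03 -2.000e-03  5.676e+00] tab 1 16 [-38.7  28.5  40.6] tab -1 16 [-36.7 -28.1  41.3]
```

View pics/c6.png

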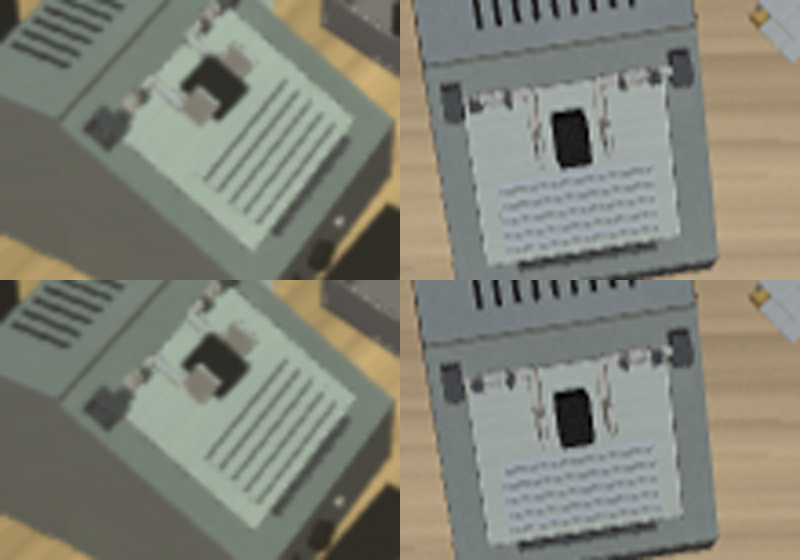

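The door sits as at the start (top row now, bottom row start): both tabs are wide apart and pin ends reach the knuckles at (452,103) and (680,70). I'll check numerically whether each tab moved with the panel.

```bash
python3 - <<'E'
from h import *
for nm,pts in(('top',{'house':(347,203),'louv':(350,226),'Ltab':(336.5,199),'Rtab':(355.5,197),'ext':(345,160)}),('side',{'house':(319,216),'louv':(333,235),'Ltab':(315,221),'Rtab':(324.5,209),'ext':(285,200)})):
    a=np.load(nm+'0.npz')['p'];b=get_image(nm)['pixels'];a,b=[cv2.resize(cv2.cvtColor(q,cv2.COLOR_RGB2GRAY),None,fx=8,fy=8,interpolation=cv2.INTER_CUBIC) for q in(a,b)]
    for k,(u,v) in pts.items():
        h=(5 if 'tab' in k else 8)*8;u,v=int(u*8),int(v*8);t=a[v-h:v+h,u-h:u+h];s=24
        r=cv2.matchTemplate(b[v-h-s:v+h+s,u-h-s:u+h+s],t,cv2.TM_CCOEFF_NORMED);_,m,_,l=cv2.minMaxLoc(r);print(nm,k,round(m,2),(l[0]-s)/8,(l[1]-s)/8)
E
```

```text
top house 0.99 -0.75 0.125
top louv 0.99 0.0 0.0
top Ltab 0.81 -0.875 -0.125
top Rtab 0.97 -0.875 -0.125
top ext 1.0 0.0 0.0
side house 0.99 -0.375 0.5
side louv 1.0 0.0 0.0
side Ltab 0.98 -0.25 0.5
side Rtab 0.99 -0.375 0.375
side ext 1.0 0.0 0.0
```

Tabs and housing moved together (about 2 mm, within the hinge play), so both pins are fully out. Handing in.

```bash
python3 - <<'E'
from h import *
W=cloud(get_image('top'));s=np.zeros((480,640),bool);s[180:258,410:478]=1
b=s&(W[...,2]>60)&(W[...,2]<95);f=s&(W[...,2]>38)&(W[...,2]<56);print('bar in tray',b.sum(),np.nanmedian(W[b],0))
print(close_job())
E
```

```text
bar in tray 71 [ 555.66186403 -361.60281158   77.6072038 ]
the job is handed in; nothing more can be done
None
```

The filter is changed and I handed the job in at about 45 s of the 72 s allowed. I worked in the order asked: door off onto the kraft sheet, spent filter into the grey tray, new filter home in the bay, door back on.

**Last checks:**
- **New filter:** its top lies flat 38 to 38.5 mm below the face, the same reading the spent one gave before I pulled it. I pressed it on the floor with about 25 N.
- **Spent filter:** it stands in the tray, with its bar top at 78 mm as expected.
- **Door and pins:** the door plane is within 0.5 mm of its starting depth. Both tabs moved together with their housing, so I read both pins as sprung fully out. I couldn't see the pins inside the knuckles themselves.

**What disagreed or went wrong:**
- The door hangs about 2 mm to the left of where it started, within the hinge play. The match on the louvres showed no shift at all, probably because their pattern repeats.
- One depth reading (side view) put the right tab 3.3 mm over against 1.5 mm from the top view. I took that as noise.
- On the first try the new filter had tipped 6.6° in the grip and caught the bay edge at about 16 N. I backed out, squared it up and pushed it in cleanly.

I didn't measure the other things on the bench again at the end, but no move came near them.

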